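# Clear the desk pile, each thing to its own place

## Task

Take the pile on the plan chest apart from the top down, one thing at a time and without shoving the pile along, and set each thing on its own place before you take the next: the stamp upright on the felt of the ink pad, then the eraser flat in the narrow tray, then the staples carton flat in the wide tray, and last the wooden block upright on its broad face inside the kerb of the street model's empty plot. Each must end up inside its place's rim, not resting on it; leave the ink bottle and the loupe where they stand.

Things in the scene. Friction and masses are not known exactly. Their poses are not given: they have to be found in the camera images.
- stamp: Rubber stamp with a light wooden foot 28 (x) x 50 (y) x 18 mm high and a dark turned handle upright on its middle; 76 mm high in all. The handle is a knob about 24 mm thick from 40 to 76 mm above the underside, on a thinner neck. About 0.09 kg. At the start it stands on top of the pile, crosswise on the eraser. Origin: centre of its underside; z up.
- eraser: Blue-sleeved white eraser, a flat bar 23 (x) x 58 (y) x 12 mm high, about 0.03 kg. At the start second from the top of the pile, crosswise on the carton, its ends showing on both sides of the stamp. Origin: centre of its underside; z up.
- carton: Small staples carton, a closed white box with a red printed top, 38 (x) x 64 (y) x 22 mm high, about 0.085 kg. At the start third from the top of the pile, crosswise on the wooden block. Origin: centre of its underside; z up.
- block: Plain beech massing block 45 (x) x 70 (y) x 40 mm high, about 0.1 kg. At the start the bottom of the pile, on the work surface. Origin: centre of its underside; z up.
- ink_pad: Ink pad: a flat dark steel tin 70 (x) x 92 (y) mm with a broad flat rim 13 mm wide, 8 mm high, round a sunken felt pad 44 x 66 mm whose top is 4 mm above the work surface. Origin: centre of the felt, on the underside, 4 mm below the floor the stamp rests on; z up, y the longer side.
- narrow_tray: Narrow shallow light wooden tray, 47 (x) x 82 (y) mm outside; opening 37 x 72 mm; floor 4 mm and rim 8 mm above the work surface, rim 5 mm wide. The narrower of the two wooden trays. Origin: centre of the tray, on the underside, 4 mm below the floor the eraser rests on; z up, y the longer side.
- wide_tray: Wide shallow light wooden tray, 66 (x) x 92 (y) mm outside; opening 56 x 82 mm; floor 4 mm and rim 8 mm above the work surface, rim 5 mm wide. The wider of the two wooden trays. Origin: centre of the tray, on the underside, 4 mm below the floor the carton rests on; z up, y the longer side.
- street_model: Architect's street model: cork board 90 (x) x 144 (y) x 4 mm, in its middle an empty plot 61 (x) x 86 (y) mm inside a white kerb 4 mm wide, its top 8 mm above the work surface. White toy buildings up to 24 mm high stand 53 to 67 mm from its centre along +y and -y; x sides clear. Origin: centre of the plot, on the underside, 4 mm below the floor the block rests on; z up, y the longer side.
- ink_bottle: Bystander: closed black ink bottle with white label, 46 mm diameter, 64 mm high. Leave it where it stands. Origin: centre of its underside; z up.
- loupe: Bystander: black round loupe (magnifier stand), 43 mm diameter, 36 mm high. Leave it where it stands. Origin: centre of its underside; z up.
There are look-alikes about, which are no part of the job. Of the things that look like the ink_pad, take the one that is farthest from the robot's base at the start.

How it is judged (in metres and radians):
On the way, in this order (a step that is already met when the one before it is completed fails the run):
1. the stamp stands on the felt inside the ink pad's rim, let go (horizontal distance between stamp and ink_pad below 0.014 m and z of stamp in the frame of ink_pad between 0.0015 and 0.0062 m and angle between stamp's own z axis and vertical below 0.06 rad and contact force between the fingers and stamp below 0.2 N and linear speed of stamp below 0.02 m/s and angular speed of stamp below 0.2 rad/s), for 0.2 s.
2. the eraser lies flat inside the narrow tray, let go (horizontal distance between eraser and narrow_tray below 0.014 m and z of eraser in the frame of narrow_tray between 0.0015 and 0.0062 m and angle between eraser's own z axis and vertical below 0.06 rad and contact force between the fingers and eraser below 0.2 N and linear speed of eraser below 0.02 m/s and angular speed of eraser below 0.2 rad/s), for 0.2 s.
3. the carton lies flat inside the wide tray, let go (horizontal distance between carton and wide_tray below 0.014 m and z of carton in the frame of wide_tray between 0.0015 and 0.0062 m and angle between carton's own z axis and vertical below 0.06 rad and contact force between the fingers and carton below 0.2 N and linear speed of carton below 0.02 m/s and angular speed of carton below 0.2 rad/s), for 0.2 s.
4. the wooden block stands inside the kerb of the street model's empty plot, let go (horizontal distance between block and street_model below 0.014 m and z of block in the frame of street_model between 0.0015 and 0.0062 m and angle between block's own z axis and vertical below 0.06 rad and contact force between the fingers and block below 0.2 N and linear speed of block below 0.02 m/s and angular speed of block below 0.2 rad/s), for 0.2 s.
At the end, for the whole second after the job is handed in: Stamp in ink pad, eraser in narrow tray, carton in wide tray, block in the model's plot: each centred within 14 mm, underside on its floor (1.5 to 6.2 mm above the place's underside; the rim is at 8), tilted under 0.06 rad, released and at rest (all of step 1 and all of step 2 and all of step 3 and all of step 4); the robot touches nothing.
It fails at once if ink bottle moved by more than 20 mm (distance of ink_bottle from where it was at the start of the episode above 0.02 m).
It fails at once if loupe moved by more than 20 mm (distance of loupe from where it was at the start of the episode above 0.02 m).
It fails at once if the pile shoved by more than 30 mm with the carton still on the block (distance of block from where it was at the start of the episode above 0.03 m and z of carton in the frame of block above 0.03 m and horizontal distance between carton and block below 0.05 m).
It also fails if it takes over 122 s, if anything falls off the work surface, if the arm or the gripper's body presses on something with over 40 N, if the wrist force passes 120 N, or if a joint passes its speed limit or range.

## Robot

A 6-joint arm with a two-finger parallel gripper is mounted at the origin on the work surface; the furniture and walls round the work are solid. World frame = base frame: x ahead of the robot, y to its left, z up, the work surface at z = 0. Lengths are in mm, angles in rad, forces in N, time in s.
With the tool pointing down it reaches from about 350 to 875 mm from the base axis. Payload 4.2 kg.
Tool frame: the origin (TCP) lies between the finger pads; the fingertips stand 25 mm ahead of it and the grasp point (between the pads) lies 6 mm ahead of it; z points along the fingers, y is the line along which they close (so a half turn about z gives the same grasp; the last joint's range is limited). The gripper opens to 85 mm and grips with 20 to 120 N. Pads are 22 mm wide; open, the fingers measure 114 mm over their backs; the gripper's body (76 mm by 85 mm) begins 54 mm behind the grasp point. The pads swing forward as they close: fully open they stand 13 mm farther back than shut.
Start: joints at [1.443, 0.385, 0.008, 0, -1.194, -0.259], TCP at [235.734, 578.817, 256.312] pointing down, gripper open.
Joint ranges: [-3.14, 3.14], [-1.21, 2.06], [-1.07, 1.41], [-3.16, 2.05], [-2.99, -0.16], [-3.1, 3.1]. Speed limits (rad/s): [2.79, 2.79, 3.14, 3.14, 3.14, 3.14].

## Interface

Orientations are given as a unit quaternion [x, y, z, w].
In Python, from bench import arm gives the robot as it stands.
- The arm moves only by the shell command python3 -m pendant 'ROWS'. ROWS is JSON, a list of rows, each a list of 7 numbers: the shift along the tool's x, y, z in m, then the turn, a rotation vector about the tool's x, y, z in degrees, then the finger opening in m, from 0 to 0.0854. In form: [[x, y, z, wx, wy, wz, fingers], ...]. A call has 1 to 12 rows; each row shifts and turns the commanded pose from where the row before left it, along the tool's axes as they then stand; what a row does not reach is not made up. A row lasts 1/10 s, in which the tool goes at most 50 mm and 8.59 degrees, less where a joint would pass 70% of its speed; a pose out of reach is approached as far as the arm can. A call is refused whole if a number of a shift passes 0.05 or a number of a turn 8.59, either way. A call with a gripper value outside its range is refused whole. The fingers move at their own pace and stop on an object; the grip force is fixed at half the most. Time passes only in rows, so rows that do not move let the fingers close. It gives the time, the measured TCP pose, the force, the opening and the grip force at its end, in the units of the state.
- arm.read_state(): the state, without advancing time (a new reading comes with each control period).
- arm.get_image(name): name is "side" or "top"; returns a dict with "image" (384x512x3 uint8, red, green, blue), "fx", "fy", "cx", "cy" (pixels), "xyz" and "rotation" of the camera in the world. Camera axes: x right, y down, z forward; pixel columns grow to the right and rows downward; lengths in mm; the calibration is good to about 2 mm. A picture is of the moment at which its call begins. There is no depth.
- arm.job_done(): hands the job in; it is judged then, once.
The state is a dict: "clock": time; "joints": joint angles; "joint_vel": joint speeds; "joint_efforts": joint torques, N m; "position": TCP position; "ee_rot": TCP orientation; "contact_force": force on the tool from outside, world axes, zero at the start; "wrist_torque": the same for the moment, N m; "gripper_width": finger opening in mm; "grasp_force": force on a finger pad.
Only numpy, scipy, OpenCV 4.12 (cv2) and the standard library are available. Lean on these libraries where they do the work, as an engineer would, in place of code of your own. Each camera call takes 0.05 s, during which the arm holds its last target. There are 200 camera calls.

## Working session

There is one attempt and no reset: what is moved stays moved. The work goes in short steps, Python scripts to look and compute and a shell command to move; the robot and the scene stay as the last step left them, time stands still between calls to the robot, and variables do not carry over. Pictures are saved under pics/ and viewed, at most 14 in all, crops included, and the job is handed in when it is done.

```bash
mkdir -p pics; ls; python3 - <<'E'
from bench import arm
import cv2
s=arm.read_state();print(s)
for n in("top","side"):
    d=arm.get_image(n);cv2.imwrite(f"pics/{n}0.png",d["image"][:,:,::-1]);d.pop("image");print(n,d)
E
```

```text
pics
{'clock': 0.0, 'joints': array([ 1.44260045e+00,  3.85587421e-01,  6.64827012e-03, -5.48927769e-04,
       -1.19399743e+00, -2.58620522e-01]), 'joint_vel': array([ 0.00072949, -0.00028454, -0.00174636,  0.00105433, -0.00049394,
        0.00081072]), 'joint_efforts': array([ 2.10253957e-04, -3.92291522e+01,  1.88397521e+01,  4.18630421e+00,
       -4.63729579e-03,  1.06204592e-07]), 'position': array([235.53339704, 578.35539655, 255.20426554]), 'ee_rot': array([ 9.81334803e-01, -1.92303911e-01, -1.84822937e-04,  1.08447745e-03]), 'contact_force': array([-0.30545621, -0.26680864,  0.4190071 ]), 'wrist_torque': array([0.00852962, 0.0258135 , 0.03665276]), 'grasp_force': 0.0, 'gripper_width': 85.22390181843005}
top {'fx': 450.0418599946569, 'fy': 450.0418599946569, 'cx': 259.17222481130443, 'cy': 189.43177499478142, 'xyz': array([ -90.82258608,   12.51502382, 1207.63481657]), 'rotation': array([-0.69385195,  0.69548707, -0.13421254,  0.12982372])}
side {'fx': 383.90318823294547, 'fy': 383.90318823294547, 'cx': 253.08695237256117, 'cy': 198.42106769911948, 'xyz': array([ 119.39032238, -718.13669455,  706.73292256]), 'rotation': array([ 0.89461399, -0.13495711,  0.06075051, -0.42161804])}
```

View pics/top0.png

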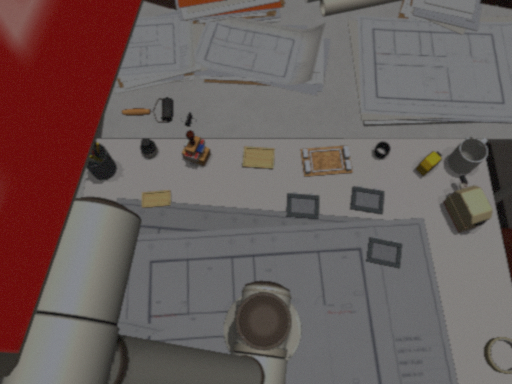

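View pics/side0.png

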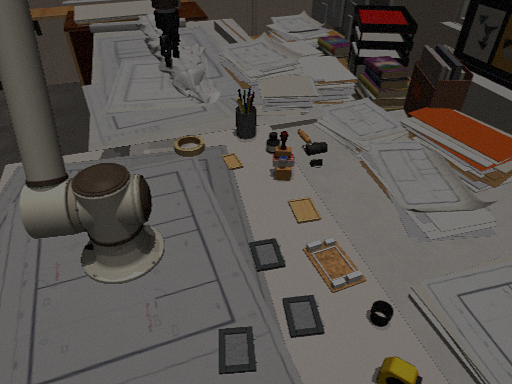

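The top view shows the pile at (196,150), wide tray (258,158), narrow tray (156,199), model (326,161), ink bottle (149,148) and loupe (382,150). Three things could be the ink pad: (303,206), (367,200) and (384,252). The side view agrees: pads at (267,254), (303,315) and (237,350), pile at (284,158).

```bash
cat > h.py <<'E'
import numpy as np,cv2
from bench import arm
from scipy.spatial.transform import Rotation as R
def cam(n,save=None):
    d=arm.get_image(n)
    if save: cv2.imwrite(f"pics/{save}.png",d["image"][:,:,::-1])
    return d
def ray(d,u,v):
    r=R.from_quat(d["rotation"]).apply([(u-d["cx"])/d["fx"],(v-d["cy"])/d["fy"],1]);return np.array(d["xyz"]),r
def onz(d,u,v,z):
    o,r=ray(d,u,v);return (o+r*(z-o[2])/r[2])
def proj(d,p):
    q=R.from_quat(d["rotation"]).inv().apply(np.array(p)-d["xyz"]);return q[0]/q[2]*d["fx"]+d["cx"],q[1]/q[2]*d["fy"]+d["cy"]
def two(d1,a,d2,b):
    o1,r1=ray(d1,*a);o2,r2=ray(d2,*b)
    A=np.stack([r1,-r2],1);t=np.linalg.lstsq(A,o2-o1,rcond=None)[0]
    p,q=o1+r1*t[0],o2+r2*t[1];return (p+q)/2,np.linalg.norm(p-q)
def rect(d,mask,seed,z):
    """component at/nearest the seed -> min-area rect in world at height z: centre, sides, angle of long side"""
    cs,_=cv2.findContours(mask,cv2.RETR_EXTERNAL,cv2.CHAIN_APPROX_NONE)
    c=max((c for c in cs if cv2.contourArea(c)>20),key=lambda c:cv2.pointPolygonTest(c,seed,True))
    w=np.array([onz(d,*p,z)[:2] for p in c[:,0]],np.float32)
    b=cv2.boxPoints(cv2.minAreaRect(w));e1,e2=b[1]-b[0],b[2]-b[1]
    l=e1 if np.linalg.norm(e1)>np.linalg.norm(e2) else e2
    return b.mean(0).round(1),sorted([round(float(np.linalg.norm(e)),1) for e in(e1,e2)]),round(float(np.degrees(np.arctan2(l[1],l[0]))%180),1)
E
python3 - <<'E'
from h import *
t=cam("top");s=cam("side")
for d,pads,wood in((t,[(303,206),(367,200),(384,252)],[(156,199),(258,158),(326,161)]),(s,[(267,254),(303,315),(237,350)],[(233,161),(304,210),(334,264)])):
    im=d["image"];hsv=cv2.cvtColor(im,cv2.COLOR_RGB2HSV);k=np.ones((3,3),np.uint8)
    dark=cv2.morphologyEx((hsv[...,2]<95).astype(np.uint8),cv2.MORPH_CLOSE,k)
    sat=((hsv[...,1]>70)&(hsv[...,2]>60)).astype(np.uint8)
    for p in pads: r=rect(d,dark,p,8);print("pad",p,r,np.linalg.norm(r[0]))
    for p in wood: print("wood",p,rect(d,sat,p,8))
for n,d,(x,y) in(("top",t,(165,115)),("side",s,(255,120))):
    cv2.imwrite(f"pics/{n}c.png",cv2.resize(d["image"][y:y+70,x:x+70,::-1],None,fx=7,fy=7,interpolation=cv2.INTER_CUBIC))
a=cv2.imread("pics/topc.png");b=cv2.imread("pics/sidec.png");cv2.imwrite("pics/pile.png",cv2.resize(np.hstack([a,b]),(800,400)))
E
```

```text
pad (303, 206) (array([392.7,  66.7], dtype=float32), [960.5, 1252.7], 167.9) 398.32422
pad (367, 200) (array([ 349.9, -302.2], dtype=float32), [73.5, 93.4], 80.4) 462.3363
pad (384, 252) (array([392.7,  66.7], dtype=float32), [960.5, 1252.7], 167.9) 398.32422
wood (156, 199) (array([355.4, 297. ], dtype=float32), [45.4, 79.4], 95.2)
wood (258, 158) (array([485. ,   6.8], dtype=float32), [65.8, 87.8], 85.4)
wood (326, 161) (array([ 475.8, -192.9], dtype=float32), [58.2, 83.7], 95.4)
pad (267, 254) (array([591.8, 985.9], dtype=float32), [2905.7, 3896.9], 161.6) 1149.8809
pad (303, 315) (array([ 350.7, -304.5], dtype=float32), [74.2, 96.6], 80.3) 464.44672
pad (237, 350) (array([591.8, 985.9], dtype=float32), [2905.7, 3896.9], 161.6) 1149.8809
wood (233, 161) (array([353.4, 298.1], dtype=float32), [47.6, 82.6], 96.1)
wood (304, 210) (array([483.7,   4.7], dtype=float32), [67.0, 98.1], 85.8)
wood (334, 264) (array([ 474.7, -193.4], dtype=float32), [59.3, 84.0], 95.4)
```

View pics/pile.png

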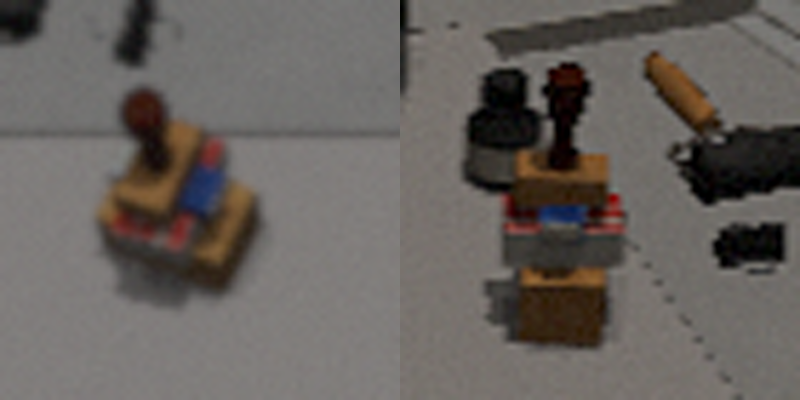

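The close crop confirms the pile order: stamp on top, then blue eraser, red-topped carton and beech block. The knob is at about (190,134) in the top view and (284,134) in the side view. Next I check the pads' distances and measure the pile.

```bash
python3 - <<'E'
from h import *
t=cam("top");s=cam("side")
for p in[(303,206),(367,200),(384,252)]:
    q=onz(t,*p,8);print("pad",p,q[:2].round(),np.linalg.norm(q[:2]).round())
k,e=two(t,(190,133.9),s,(284,133.5));print("knob",k.round(1),e)
def comp(m,seed):
    n,l,st,c=cv2.connectedComponentsWithStats(m.astype(np.uint8));
    ids=[i for i in range(1,n) if st[i,4]>3];i=min(ids,key=lambda i:np.min(np.hypot(*(np.argwhere(l==i)[:,::-1]-seed).T)));return (l==i).astype(np.uint8)
for n,d,sd in(("top",t,(193,148)),("side",s,(282,150))):
    im=d["image"];h=cv2.cvtColor(im,cv2.COLOR_RGB2HSV).astype(int)
    brown=(h[...,0]>9)&(h[...,0]<28)&(h[...,1]>80)&(h[...,2]>85)
    m=comp(brown,sd);print(n,m.sum(),np.argwhere(m)[:,::-1].min(0),np.argwhere(m)[:,::-1].max(0),rect(d,m,tuple(map(float,np.argwhere(m)[0][::-1])),92))
    blue=(h[...,0]>100)&(h[...,0]<130)&(h[...,1]>80);b=comp(blue,sd);p=np.argwhere(b)[:,::-1];print(" blue",b.sum(),p.mean(0),onz(d,*p.mean(0),74).round(1))
x,y=176,125
cv2.imwrite("pics/p2.png",cv2.resize(t["image"][y:y+42,x:x+42,::-1],(588,588),interpolation=cv2.INTER_CUBIC))
E
```

```text
pad (303, 206) [ 332. -120.] 353.0
pad (367, 200) [ 350. -302.] 462.0
pad (384, 252) [ 199. -335.] 389.0
knob [487.8 189.1 143.9] 0.5702439230043667
top 101 [182 136] [200 153] (array([479.7, 190.1], dtype=float32), [26.0, 64.7], 142.9)
 blue 40 [199.65 148.  ] [481.4 171.2  74. ]
side 51 [275 146] [291 151] (array([487. , 189.9], dtype=float32), [24.9, 48.6], 154.8)
 blue 25 [282.68 156.96] [481.  173.6  74. ]
```

View pics/p2.png

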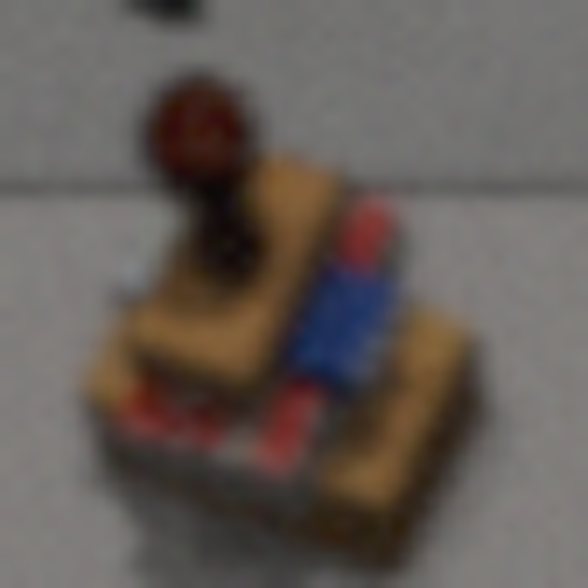

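Pad (367,200) is the farthest at 462 mm, against 353 and 389, so I take that one. The stamp is at (488,189) with its long axis at about 153°. A small helper will work out the moves.

```bash
cat > go.py <<'E'
import sys,numpy as np
from bench import arm
from scipy.spatial.transform import Rotation as R
# go.py x y z psi : shift in present tool axes (m) and wz (deg); psi = world angle of tool x
s=arm.read_state();r=R.from_quat(s["ee_rot"]);m=r.as_matrix();psi=np.degrees(np.arctan2(m[1,0],m[0,0]))
print("t",round(s["clock"],2),"pos",s["position"].round(1),"psi",round(psi,1),"tilt",np.degrees(np.arccos(-m[2,2])).round(2),"w",round(s["gripper_width"],1),"grip",round(s["grasp_force"],1),"F",s["contact_force"].round(1),"q",s["joints"].round(2))
if len(sys.argv)>4:
    a=list(map(float,sys.argv[1:5]));
    d=np.array(a[:3])-s["position"];f=np.radians(a[3])
    print("shift now",(m.T@d/1000).round(4),"wz",round((psi-a[3]+180)%360-180,1),
     "shift after turn",(np.array([d[0]*np.cos(f)+d[1]*np.sin(f),d[0]*np.sin(f)-d[1]*np.cos(f),-d[2]])/1000).round(4))
E
python3 go.py 488 189 240 -22.2
python3 -m pendant '[[0.032,0.022,0,0,0,0,0.0854],[0.032,0.022,0,0,0,0,0.07],[0.032,0.022,0,0,0,0,0.05],[0.032,0.022,0,0,0,0,0.05],[0.032,0.022,0,0,0,0,0.05],[0.032,0.022,0,0,0,0,0.05],[0.032,0.022,0,0,0,0,0.05],[0.032,0.022,0,0,0,0,0.05],[0.032,0.022,0,0,0,0,0.05],[0.032,0.022,0,0,0,0,0.05],[0.032,0.022,0,0,0,0,0.05],[0.029,0.023,0,0,0,0,0.05]]'
python3 -m pendant '[[0,0,0,0,0,0,0.05],[0,0,0,0,0,0,0.05]]' >/dev/null
python3 go.py 488 189 138 -22.2
```

```text
t 0.3 pos [235.7 578.7 255.9] psi -22.2 tilt 0.04 w 85.5 grip 0.0 F [-0.8 -1.  -0.4] q [ 1.44  0.39  0.01 -0.   -1.19 -0.26]
shift now [0.3807 0.2657 0.0162] wz 0.0 shift after turn [0.3809 0.2654 0.0159]
clock: 1.5
position: [489.4, 188.2, 256.4]
ee_rot: [0.981, -0.192, 0.0, -0.0]
contact_force: [1.4, 0.8, -0.5]
gripper_width: 50.0
grasp_force: 0.0
t 1.7 pos [488.8 189.  256.2] psi -22.3 tilt 0.01 w 50.2 grip 0.0 F [ 0.2 -0.2 -0.3] q [ 0.68  0.21 -0.24 -0.   -1.12  0.5 ]
shift now [-0.0008  0.0003  0.1182] wz -0.1 shift after turn [-0.0008  0.0003  0.1182]
```

```bash
python3 -m pendant '[[0,0,0.03,0,0,0,0.05],[0,0,0.03,0,0,0,0.05],[0,0,0.028,0,0,0,0.05],[0,0,0.02,0,0,0,0.05],[0,0,0.01,0,0,0,0.05],[0,0,0,0,0,0,0.05],[0,0,0,0,0,0,0.05]]'
python3 - <<'E'
from h import *
t=cam("top");s=cam("side")
a=cv2.resize(t["image"][95:185,145:235,::-1],(400,400),interpolation=cv2.INTER_CUBIC);b=cv2.resize(s["image"][90:180,240:330,::-1],(400,400),interpolation=cv2.INTER_CUBIC)
cv2.imwrite("pics/g1.png",np.hstack([a,b]))
E
```

```text
clock: 2.4
position: [489.1, 190.6, 139.2]
ee_rot: [0.981, -0.192, 0.001, -0.001]
contact_force: [0.6, -0.9, -0.1]
gripper_width: 50.2
grasp_force: 0.0
```

View pics/g1.png

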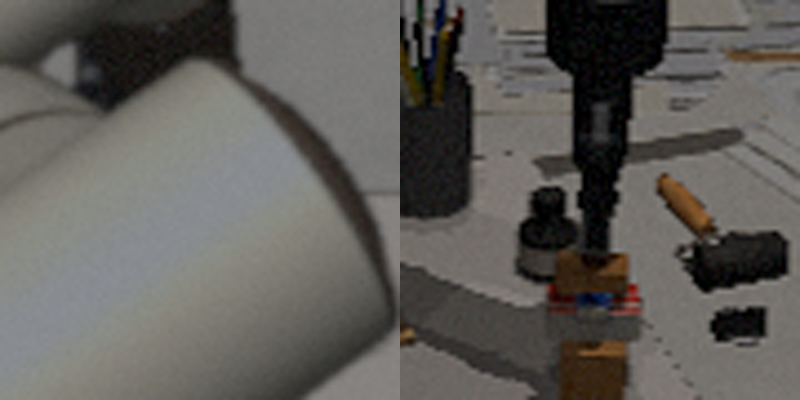

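The side view at about (595,255) shows the fingers right over the handle and the pile undisturbed. The top view is blocked by the arm. I close and lift.

```bash
python3 -m pendant '[[0,0,0,0,0,0,0.035],[0,0,0,0,0,0,0.03],[0,0,0,0,0,0,0.025],[0,0,0,0,0,0,0.02],[0,0,0,0,0,0,0.015],[0,0,0,0,0,0,0.01],[0,0,0,0,0,0,0.01],[0,0,0,0,0,0,0.01]]'
python3 -m pendant '[[0,0,-0.01,0,0,0,0.01],[0,0,-0.02,0,0,0,0.01],[0,0,-0.03,0,0,0,0.01],[0,0,-0.03,0,0,0,0.01],[0,0,-0.02,0,0,0,0.01],[0,0,0,0,0,0,0.01]]'
python3 go.py 350.5 -303.5 240 -95.3
python3 - <<'E'
from h import *
s=cam("side")
cv2.imwrite("pics/g2.png",cv2.resize(s["image"][70:190,230:350,::-1],(500,500),interpolation=cv2.INTER_CUBIC))
E
```

```text
clock: 3.3
position: [489.0, 189.9, 138.8]
ee_rot: [0.981, -0.192, 0.0, -0.0]
contact_force: [-0.7, -0.6, 5.4]
gripper_width: 19.9
grasp_force: 58.6
clock: 3.9
position: [489.6, 190.2, 251.2]
ee_rot: [0.981, -0.192, 0.002, -0.002]
contact_force: [-0.2, 0.1, -0.8]
gripper_width: 19.8
grasp_force: 58.6
t 3.9 pos [489.6 190.2 251.2] psi -22.2 tilt 0.33 w 19.8 grip 58.6 F [-0.2  0.1 -0.8] q [ 0.68  0.22 -0.25  0.   -1.1   0.5 ]
shift now [0.0573 0.5098 0.009 ] wz 73.1 shift after turn [0.5045 0.0929 0.0112]
```

View pics/g2.png

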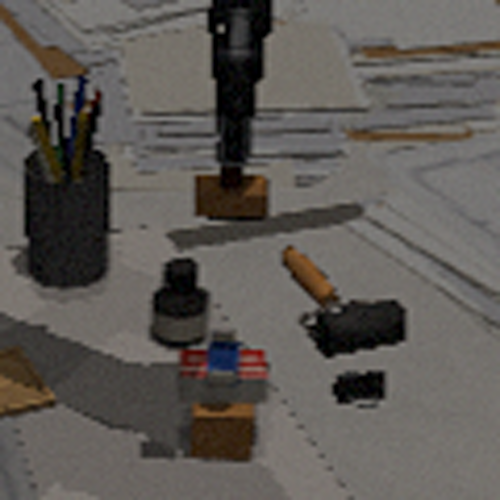

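Stamp held upright, with its foot at about (232,197) in the crop and the rest of the pile unmoved. I carry it over to the pad.

```bash
python3 -m pendant '[[0.0048,0.0425,0,0,0,0,0.01],[0.0048,0.0425,0,0,0,0,0.01],[0.0048,0.0425,0,0,0,0,0.01],[0.0048,0.0425,0,0,0,0,0.01],[0.0048,0.0425,0,0,0,0,0.01],[0.0048,0.0425,0,0,0,0,0.01],[0.0048,0.0425,0,0,0,0,0.01],[0.0048,0.0425,0,0,0,0,0.01],[0.0048,0.0425,0,0,0,0,0.01],[0.0048,0.0425,0,0,0,0,0.01],[0.0048,0.0425,0,0,0,0,0.01],[0.0048,0.0425,0,0,0,0,0.01]]'
python3 -m pendant '[[0,0,0,0,0,8.2,0.01],[0,0,0,0,0,8.2,0.01],[0,0,0,0,0,8.2,0.01],[0,0,0,0,0,8.2,0.01],[0,0,0,0,0,8.2,0.01],[0,0,0,0,0,8.2,0.01],[0,0,0,0,0,8.2,0.01],[0,0,0,0,0,8.2,0.01],[0,0,0,0,0,7.5,0.01],[0,0,0,0,0,0,0.01],[0,0,0,0,0,0,0.01]]'>/dev/null
python3 go.py 351 -303.5 160 -95.3
```

```text
clock: 5.15
position: [347.7, -305.4, 246.5]
ee_rot: [0.981, -0.192, -0.002, -0.001]
contact_force: [1.9, -0.4, -1.0]
gripper_width: 19.8
grasp_force: 58.8
t 6.25 pos [ 348.9 -304.   247.1] psi -95.1 tilt 0.16 w 19.9 grip 58.9 F [-0.1 -0.2 -0.9] q [-0.36  0.12 -0.38 -0.   -1.07  0.28]
shift now [-0.0006 -0.0023  0.087 ] wz 0.2 shift after turn [-0.0007 -0.002   0.0871]
```

```bash
python3 -m pendant '[[0,-0.002,0.04,0,0,0,0.01],[0,0,0.04,0,0,0,0.01],[0,0,0.04,0,0,0,0.01],[0,0,0.017,0,0,0,0.01],[0,0,0,0,0,0,0.01],[0,0,0,0,0,0,0.01]]'
python3 go.py 351 -303.5 69 -95.3
python3 - <<'E'
from h import *
t=cam("top");s=cam("side")
a=cv2.resize(t["image"][155:245,322:412,::-1],(400,400),interpolation=cv2.INTER_CUBIC);b=cv2.resize(s["image"][230:350,240:360,::-1],(400,400),interpolation=cv2.INTER_CUBIC)
cv2.imwrite("pics/g3.png",np.hstack([a,b]))
st=arm.read_state()["position"]; z0=st[2]-65
h=cv2.cvtColor(s["image"],cv2.COLOR_RGB2HSV).astype(int)
m=((h[...,0]>5)&(h[...,0]<28)&(h[...,1]>80)&(h[...,2]>45)).astype(np.uint8)
m[:240]=0;m[340:]=0;m[:,:285]=0;m[:,:]=m; m[:,325:]=0
p=np.argwhere(m)[:,::-1];print(len(p),p.min(0),p.max(0),proj(s,[351,-303.5,z0+18]),z0)
E
```

```text
clock: 6.85
position: [351.9, -304.8, 111.5]
ee_rot: [-0.674, 0.738, -0.0, -0.0]
contact_force: [-0.7, -0.7, 0.3]
gripper_width: 19.8
grasp_force: 59.0
t 6.85 pos [ 351.9 -304.8  111.5] psi -95.2 tilt 0.02 w 19.8 grip 59.0 F [-0.7 -0.7  0.3] q [-0.36  0.29 -0.57  0.   -0.72  0.27]
shift now [-0.0012  0.001   0.0425] wz 0.1 shift after turn [-0.0012  0.001   0.0425]
213 [296 278] [324 314] (np.float64(304.89646772262887), np.float64(297.6474500033824)) 47.601699731206295
```

View pics/g3.png

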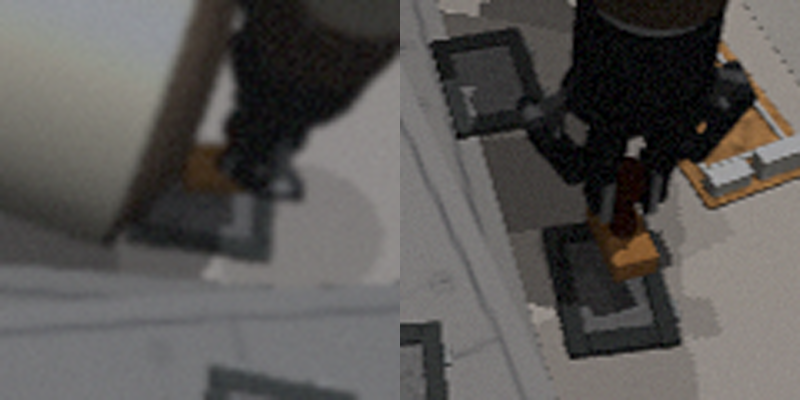

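The stamp looks turned relative to the pad: its foot's side edge runs (588,222)→(612,265), while the pad's edge runs (545,230)→(570,355). I measure the angle.

```bash
python3 - <<'E'
from h import *
s=cam("side")
x,y=285,270
cv2.imwrite("pics/g4.png",cv2.resize(s["image"][y:y+60,x:x+60,::-1],(600,600),interpolation=cv2.INTER_CUBIC))
f=lambda cx,cy:onz(s,240+(cx-400)/3.333,230+cy/3.333,65.6)
a,b,c=f(588,222),f(612,265),f(658,255)
for u,v in((a,b),(b,c)):
    d=(v-u)[:2];print(u.round(1),v.round(1),np.linalg.norm(d).round(1),np.degrees(np.arctan2(d[1],d[0]))%180)
E
```

```text
[ 335.8 -296.2   65.6] [ 337.8 -328.2   65.6] 32.1 93.67984329604947
[ 337.8 -328.2   65.6] [ 366.2 -329.9   65.6] 28.4 176.64564783823363
```

View pics/g4.png

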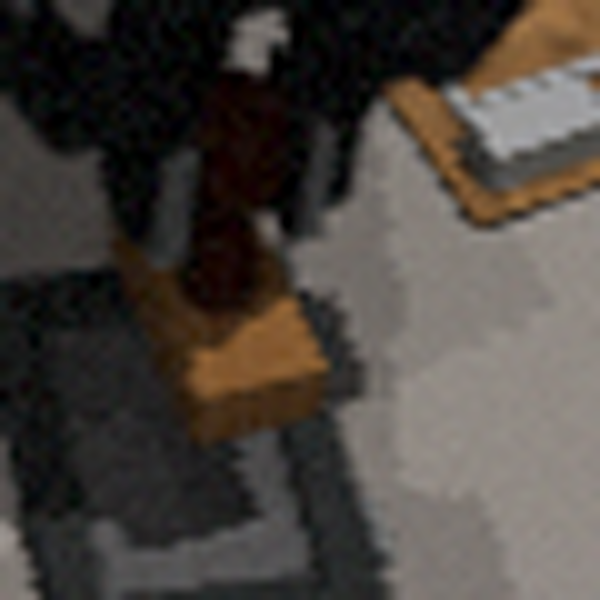

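The crop shows the foot's top corners at about (113,240), (190,385) and (325,365).

```bash
python3 - <<'E'
from h import *
s=cam("side")
f=lambda cx,cy:onz(s,285+cx/10-.5,270+cy/10-.5,65.6)
a,b,c,e=f(113,240),f(190,385),f(325,365),f(290,290)
for u,v in((a,b),(b,c),(c,e)):
    d=(v-u)[:2];print(u.round(1),v.round(1),np.linalg.norm(d).round(1),np.degrees(np.arctan2(d[1],d[0]))%180)
print("centre",(a+c)/2)
E
```

```text
[ 337.4 -288.8   65.6] [ 339.  -325.    65.6] 36.2 92.43500154602634
[ 339.  -325.    65.6] [ 365.9 -328.6   65.6] 27.2 172.4332444739672
[ 365.9 -328.6   65.6] [ 366.6 -310.4   65.6] 18.1 88.05079468295715
centre [ 351.67783798 -308.70116215   65.6       ]
```

The foot stands at about 87°, against 80.4° for the pad, and about 2 mm far in x. I turn it 6° and lower.

```bash
python3 -m pendant '[[0,0,0,0,0,6,0.01],[0,0.002,0.015,0,0,0,0.01],[0,0,0.015,0,0,0,0.01],[0,0,0.006,0,0,0,0.01],[0,0,0.003,0,0,0,0.01],[0,0,0.002,0,0,0,0.01],[0,0,0,0,0,0,0.01],[0,0,0,0,0,0,0.01]]'
python3 go.py
```

```text
clock: 7.85
position: [350.0, -304.3, 70.8]
ee_rot: [-0.634, 0.773, -0.0, 0.0]
contact_force: [0.1, -0.2, -1.5]
gripper_width: 19.9
grasp_force: 58.9
t 7.85 pos [ 350.  -304.3   70.8] psi -101.3 tilt 0.06 w 19.9 grip 58.9 F [ 0.1 -0.2 -1.5] q [-0.36  0.35 -0.61  0.   -0.6   0.17]
```

```bash
python3 -m pendant '[[0,0,0.001,0,0,0,0.01],[0,0,0.001,0,0,0,0.01],[0,0,0,0,0,0,0.01],[0,0,0,0,0,0,0.01]]'
python3 - <<'E'
from h import *
s=cam("side")
x,y=275,265
cv2.imwrite("pics/g5.png",cv2.resize(s["image"][y:y+75,x:x+75,::-1],(600,600),interpolation=cv2.INTER_CUBIC))
E
```

```text
clock: 8.25
position: [350.1, -304.4, 68.8]
ee_rot: [-0.634, 0.773, -0.001, 0.0]
contact_force: [-0.4, 1.7, 5.1]
gripper_width: 20.4
grasp_force: 59.4
```

View pics/g5.png

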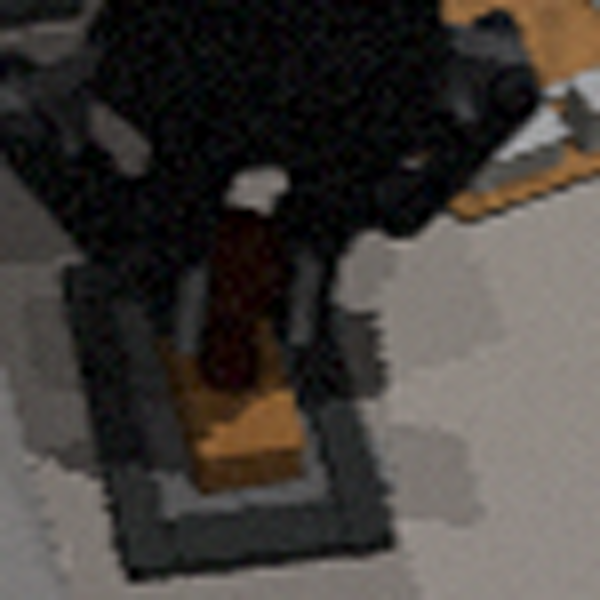

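The stamp's foot (from (200,420) to (300,490)) sits square within the felt and is in contact. I release it and withdraw.

```bash
python3 -m pendant '[[0,0,0,0,0,0,0.03],[0,0,0,0,0,0,0.045],[0,0,0,0,0,0,0.055],[0,0,0,0,0,0,0.055],[0,0,-0.01,0,0,0,0.055],[0,0,-0.03,0,0,0,0.055],[0,0,-0.04,0,0,0,0.055],[0,0,-0.04,0,0,0,0.055],[0,0,-0.04,0,0,0,0.055],[0,0,-0.04,0,0,0,0.055]]'
python3 go.py 481 190 200 -116.5
python3 - <<'E'
from h import *
t=cam("top");s=cam("side")
a=cv2.resize(t["image"][120:180,165:225,::-1],(400,400),interpolation=cv2.INTER_CUBIC);b=cv2.resize(s["image"][250:350,250:350,::-1],(400,400),interpolation=cv2.INTER_CUBIC)
cv2.imwrite("pics/g6.png",np.hstack([a,b]))
for d,sd in((t,(195,148)),(s,(283,157))):
    h=cv2.cvtColor(d["image"],cv2.COLOR_RGB2HSV).astype(int)
    blue=((h[...,0]>100)&(h[...,0]<130)&(h[...,1]>80)).astype(np.uint8)
    yy,xx=np.mgrid[:384,:512];win=(abs(xx-sd[0])<25)&(abs(yy-sd[1])<25)
    print("blue",(blue*win).sum(),rect(d,blue*win.astype(np.uint8),sd,74))
    hue=h[...,0];red=(((hue<8)|(hue>170))&(h[...,1]>100)&(h[...,2]>60)&win).astype(np.uint8)
    p=np.argwhere(red)[:,::-1];w=np.array([onz(d,*q,62)[:2] for q in p],np.float32);print("red",len(p),cv2.minAreaRect(w))
E
```

```text
clock: 9.3
position: [349.1, -304.0, 270.9]
ee_rot: [-0.634, 0.773, -0.001, 0.0]
contact_force: [1.8, -0.1, -0.4]
gripper_width: 55.1
grasp_force: 0.0
t 9.3 pos [ 349.1 -304.   270.9] psi -101.3 tilt 0.07 w 55.1 grip 0.0 F [ 1.8 -0.1 -0.4] q [-0.36  0.09 -0.35  0.   -1.13  0.17]
shift now [-0.5102 -0.0328  0.0709] wz 15.2 shift after turn [-0.5009  0.1023  0.0709]
blue 92 (array([486.2, 180.3], dtype=float32), [22.4, 35.4], 67.7)
red 32 ((514.1622924804688, 181.896728515625), (35.932621002197266, 11.857848167419434), 69.78333282470703)
blue 112 (array([487.2, 182.9], dtype=float32), [21.2, 33.7], 69.9)
red 72 ((489.1519470214844, 190.00733947753906), (32.82545471191406, 62.09754180908203), 72.52960968017578)
```

View pics/g6.png

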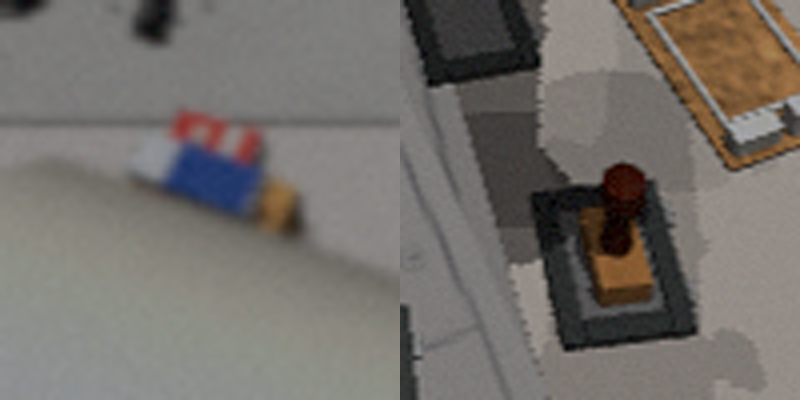

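The stamp stands properly on the felt. In the top crop the blue sleeve is at (210,180) with its white end at (150,160), axis about 69°. I move the arm clear to see the whole eraser.

```bash
python3 -m pendant '[[0,0,0,0,0,5,0.055],[0,0,0,0,0,4.7,0.055],[-0.043,-0.003,0,0,0,0,0.045],[-0.043,-0.003,0,0,0,0,0.045],[-0.043,-0.003,0,0,0,0,0.045],[-0.043,-0.003,0,0,0,0,0.045],[-0.043,-0.004,0,0,0,0,0.045],[-0.043,-0.004,0,0,0,0,0.045],[-0.043,-0.004,0,0,0,0,0.045],[0,0,0,0,0,0,0.045]]'
python3 go.py 490 191 200 -111
python3 - <<'E'
from h import *
t=cam("top");s=cam("side")
a=cv2.resize(t["image"][120:180,165:225,::-1],(400,400),interpolation=cv2.INTER_CUBIC);b=cv2.resize(s["image"][130:190,250:310,::-1],(400,400),interpolation=cv2.INTER_CUBIC)
cv2.imwrite("pics/g7.png",np.hstack([a,b]))
for d,sd in((t,(195,148)),(s,(283,157))):
    h=cv2.cvtColor(d["image"],cv2.COLOR_RGB2HSV).astype(int)
    yy,xx=np.mgrid[:384,:512];win=((abs(xx-sd[0])<25)&(abs(yy-sd[1])<25)).astype(np.uint8)
    blue=((h[...,0]>100)&(h[...,0]<130)&(h[...,1]>80)).astype(np.uint8)*win
    print("blue",blue.sum(),rect(d,blue,sd,74))
    hue=h[...,0];red=(((hue<8)|(hue>170))&(h[...,1]>100)&(h[...,2]>60)&(win>0)).astype(np.uint8)
    p=np.argwhere(red)[:,::-1];w=np.array([onz(d,*q,62)[:2] for q in p],np.float32);print("red",len(p),cv2.minAreaRect(w))
E
```

```text
clock: 10.4
position: [481.3, -28.2, 268.1]
ee_rot: [-0.569, 0.823, -0.0, 0.0]
contact_force: [-0.5, -0.8, 0.0]
gripper_width: 44.9
grasp_force: 0.0
t 10.4 pos [481.3 -28.2 268.1] psi -110.7 tilt 0.04 w 44.9 grip 0.0 F [-0.5 -0.8  0. ] q [ 0.28  0.13 -0.31 -0.   -1.13 -0.64]
shift now [-0.2081  0.0693  0.0682] wz 0.3 shift after turn [-0.2078  0.0705  0.0681]Traceback (most recent call last):
  File "<stdin>", line 9, in <module>
  File "h.py", line 21, in rect
    c=max((c for c in cs if cv2.contourArea(c)>20),key=lambda c:cv2.pointPolygonTest(c,seed,True))
ValueError: max() iterable argument is empty
```

View pics/g7.png

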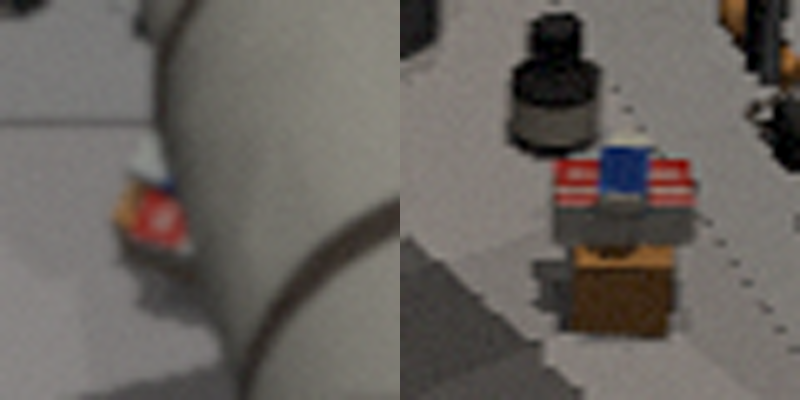

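The side crop shows it clearly: eraser top from the far end (628,135) to the near end (624,190), and the carton's red top spanning (553,205) to (692,205). I convert these.

```bash
python3 - <<'E'
from h import *
s=cam("side")
f=lambda cx,cy,z:onz(s,250+(cx-400)/6.667-.5,130+cy/6.667-.5,z)[:2]
def seg(n,a,b):
    d=b-a;print(n,a.round(1),b.round(1),"mid",((a+b)/2).round(1),"len",np.linalg.norm(d).round(1),"ang",(np.degrees(np.arctan2(d[1],d[0]))%180).round(1))
seg("eraser axis",f(624,190,74),f(628,135,74))
seg("eraser near edge",f(601,190,74),f(647,191,74))
seg("eraser far edge",f(608,137,74),f(649,135,74))
seg("carton front",f(553,207,62),f(693,206,62))
seg("carton back",f(556,160,62),f(690,160,62))
seg("block front bottom",f(573,330,0),f(668,336,0))
seg("block front top",f(577,263,40),f(672,266,40))
E
```

```text
eraser axis [480.2 168. ] [497.8 209.9] mid [489.  188.9] len 45.5 ang 67.2
eraser near edge [470.5 171. ] [489.7 164.2] mid [480.1 167.6] len 20.4 ang 160.3
eraser far edge [488.5 211.1] [507. 207.] mid [497.8 209.1] len 18.9 ang 167.7
carton front [451.9 181.5] [512.1 163.4] mid [482.  172.4] len 62.8 ang 163.3
carton back [465.9 217.5] [524.7 199. ] mid [495.3 208.2] len 61.6 ang 162.5
block front bottom [459.3 169.6] [499.4 152.2] mid [479.4 160.9] len 43.7 ang 156.5
block front top [458.7 166.4] [498.7 151.4] mid [478.7 158.9] len 42.7 ang 159.4
```

```bash
python3 -m pendant '[[-0.0345,0.0116,0.01,0,0,0,0.04],[-0.0345,0.0116,0.01,0,0,0,0.04],[-0.0345,0.0116,0.01,0,0,0,0.04],[-0.0345,0.0116,0.01,0,0,0,0.04],[-0.0345,0.0116,0.01,0,0,0,0.04],[-0.0345,0.0114,0.01,0,0,0,0.04],[0,0,0.03,0,0,0,0.04],[0,0,0.03,0,0,0,0.04],[0,0,0.025,0,0,0,0.04],[0,0,0,0,0,0,0.04],[0,0,0,0,0,0,0.04]]' >/dev/null
python3 go.py 489.5 190 91.5 -110.7
```

```text
t 11.65 pos [489.4 185.5 123.9] psi -111.0 tilt 0.03 w 39.8 grip 0.0 F [ 0.1  0.7 -1.3] q [ 0.67  0.35 -0.42  0.   -0.8  -1.04]
shift now [-0.0043  0.0015  0.0324] wz -0.3 shift after turn [-0.0042  0.0015  0.0324]
```

```bash
python3 -m pendant '[[-0.0043,0.0015,0.0,0,0,0,0.04],[0,0,0.02,0,0,0,0.04],[0,0,0.008,0,0,0,0.04],[0,0,0.004,0,0,0,0.04],[0,0,0,0,0,0,0.04],[0,0,0,0,0,0,0.04]]' >/dev/null
python3 go.py 489.5 190 91.5 -110.7
python3 - <<'E'
from h import *
s=cam("side")
cv2.imwrite("pics/g8.png",cv2.resize(s["image"][115:185,245:315,::-1],(560,560),interpolation=cv2.INTER_CUBIC))
E
```

```text
t 12.25 pos [489.5 191.3  92. ] psi -111.0 tilt 0.07 w 40.2 grip 0.0 F [-0.5 -0.   0.6] q [ 0.68  0.4  -0.44  0.   -0.72 -1.05]
shift now [ 0.0012 -0.0004  0.0005] wz -0.3 shift after turn [ 0.0012 -0.0004  0.0005]
```

View pics/g8.png

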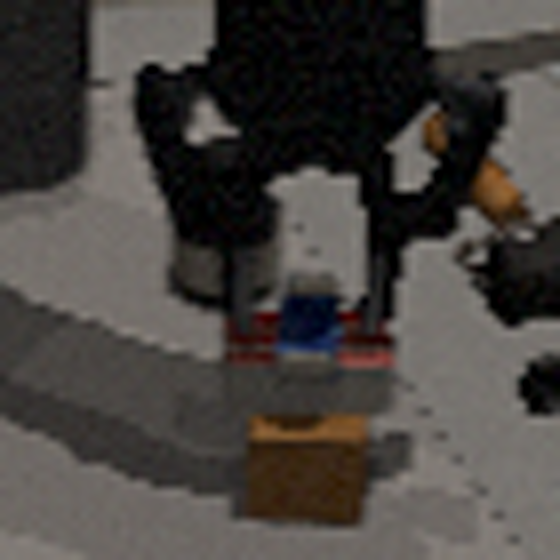

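The fingers straddle the eraser evenly, at x of about 245 and 378 around the sleeve at 310, clear above the carton. I close.

```bash
python3 -m pendant '[[0,0,0,0,0,0,0.034],[0,0,0,0,0,0,0.03],[0,0,0,0,0,0,0.026],[0,0,0,0,0,0,0.022],[0,0,0,0,0,0,0.018],[0,0,0,0,0,0,0.012],[0,0,0,0,0,0,0.012],[0,0,0,0,0,0,0.012]]'
python3 -m pendant '[[0,0,-0.005,0,0,0,0.012],[0,0,-0.01,0,0,0,0.012],[0,0,-0.02,0,0,0,0.012],[0,0,-0.03,0,0,0,0.012],[0,0,-0.03,0,0,0,0.012],[0,0,-0.02,0,0,0,0.012],[0,0,0,0,0,0,0.012]]'
python3 go.py 354.5 297.5 130 -84
python3 - <<'E'
from h import *
s=cam("side");cv2.imwrite("pics/n9.png",s["image"][...,::-1])
h=cv2.cvtColor(s["image"],cv2.COLOR_RGB2HSV).astype(int)
blue=((h[...,0]>100)&(h[...,0]<130)&(h[...,1]>80)).astype(np.uint8);blue[:80]=0;blue[200:]=0;blue[:,:250]=0;blue[:,320:]=0
p=np.argwhere(blue)[:,::-1];print(len(p),p.min(0),p.max(0),p.mean(0))
z=74+arm.read_state()["position"][2]-92;q=cv2.findContours(blue,0,1)[0];c=max(q,key=cv2.contourArea)
w=np.array([onz(s,*a,z)[:2] for a in c[:,0]],np.float32);print(cv2.minAreaRect(w))
hue=h[...,0];red=(((hue<8)|(hue>170))&(h[...,1]>100)&(h[...,2]>60)).astype(np.uint8);red[:140]=0;red[175:]=0;red[:,:260]=0;red[:,305:]=0
p=np.argwhere(red)[:,::-1];w=np.array([onz(s,*a,62)[:2] for a in p],np.float32);print("red",len(p),cv2.minAreaRect(w))
E
```

```text
clock: 13.1
position: [489.3, 191.1, 91.8]
ee_rot: [-0.567, 0.824, -0.0, 0.0]
contact_force: [-0.9, 0.3, 5.6]
gripper_width: 20.4
grasp_force: 59.3
clock: 13.8
position: [490.6, 192.0, 210.0]
ee_rot: [-0.567, 0.824, -0.0, 0.004]
contact_force: [0.5, -0.2, -0.2]
gripper_width: 20.0
grasp_force: 58.7
t 13.8 pos [490.6 192.  210. ] psi -110.9 tilt 0.44 w 20.0 grip 58.7 F [ 0.5 -0.2 -0.2] q [ 0.68  0.26 -0.31  0.   -1.   -1.05]
shift now [-0.0495  0.1651  0.0796] wz -26.9 shift after turn [-0.1192  0.1243  0.08  ]
184 [250  80] [319 163] [285.92934783 104.64130435]
((489.7833557128906, 189.14659118652344), (36.246849060058594, 19.591087341308594), 69.65885925292969)
red 110 ((488.7699279785156, 190.1276092529297), (32.82545471191406, 61.29643630981445), 72.52960968017578)
```

Eraser gripped level: the sleeve's centre is 3 mm from the TCP and its axis at 69.5°. The carton has not moved. I turn and carry it to the narrow tray.

```bash
python3 -m pendant '[[0,0,0,0,0,-6.6,0.012],[0,0,0,0,0,-6.6,0.012],[0,0,0,0,0,-6.6,0.012],[0,0,0,0,0,-6.4,0.012],[-0.0241,0.0252,0,0,0,0,0.012],[-0.0241,0.0252,0,0,0,0,0.012],[-0.0241,0.0252,0,0,0,0,0.012],[-0.0241,0.0252,0,0,0,0,0.012],[-0.0241,0.0252,0,0,0,0,0.012],[0,0,0,0,0,0,0.012],[0,0,0.04,0,0,0,0.012],[0,0,0.04,0,0,0,0.012]]' >/dev/null
python3 -m pendant '[[0,0,0.04,0,0,0,0.012],[0,0,0.02,0,0,0,0.012],[0,0,0,0,0,0,0.012],[0,0,0,0,0,0,0.012]]' >/dev/null
python3 go.py 353.9 300.5 33.5 -84.7
python3 - <<'E'
from h import *
s=cam("side");cv2.imwrite("pics/n10.png",s["image"][...,::-1])
h=cv2.cvtColor(s["image"],cv2.COLOR_RGB2HSV).astype(int)
blue=((h[...,0]>100)&(h[...,0]<130)&(h[...,1]>80)).astype(np.uint8);blue[:100]=0;blue[190:]=0;blue[:,:200]=0;blue[:,265:]=0
c=max(cv2.findContours(blue,0,1)[0],key=cv2.contourArea);z=74+arm.read_state()["position"][2]-92
w=np.array([onz(s,*a,z)[:2] for a in c[:,0]],np.float32);print(c[:,0].min(0),c[:,0].max(0),z,cv2.minAreaRect(w))
E
```

```text
t 15.45 pos [352.8 299.2  66. ] psi -84.8 tilt 0.09 w 20.0 grip 58.9 F [-0.   0.8  0.2] q [ 1.06  0.36 -0.62  0.   -0.59 -0.97]
shift now [-0.0013 -0.0012  0.0325] wz -0.1 shift after turn [-0.0012 -0.0012  0.0325]
[229 148] [235 155] 48.88346932377502 ((353.8114318847656, 286.8475646972656), (40.61140441894531, 18.89383316040039), 75.74959564208984)
```

```bash
python3 -m pendant '[[-0.0013,-0.0012,0.01,0,0,0,0.012],[0,0,0.012,0,0,0,0.012],[0,0,0.006,0,0,0,0.012],[0,0,0.003,0,0,0,0.012],[0,0,0,0,0,0,0.012],[0,0,0,0,0,0,0.012]]'
python3 - <<'E'
from h import *
t=cam("top");s=cam("side")
a=cv2.resize(t["image"][174:224,131:181,::-1],(400,400),interpolation=cv2.INTER_CUBIC);b=cv2.resize(s["image"][135:185,208:258,::-1],(400,400),interpolation=cv2.INTER_CUBIC)
cv2.imwrite("pics/g11.png",np.hstack([a,b]))
E
```

```text
clock: 16.1
position: [353.9, 301.2, 35.7]
ee_rot: [0.739, -0.674, -0.0, -0.0]
contact_force: [-0.9, 0.2, 0.0]
gripper_width: 19.9
grasp_force: 58.9
```

View pics/g11.png

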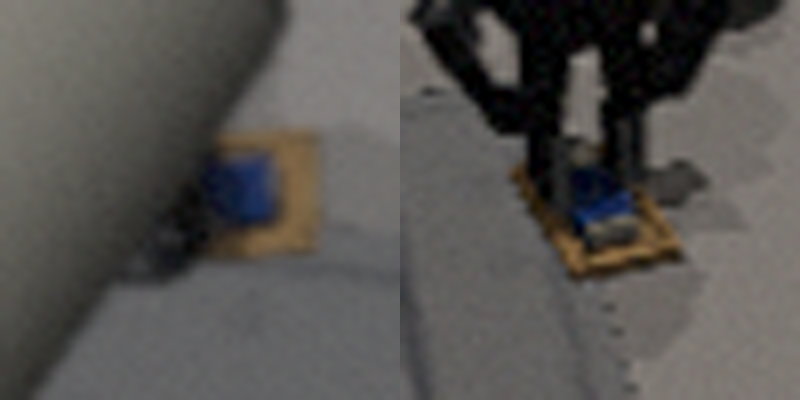

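The eraser (blue at (600,205)) is aligned inside the tray rim. I lower the last millimetre, release, withdraw, and measure both it and the carton.

```bash
python3 -m pendant '[[0,0,0.001,0,0,0,0.012],[0,0,0.0005,0,0,0,0.012],[0,0,0,0,0,0,0.025],[0,0,0,0,0,0,0.032],[0,0,0,0,0,0,0.036],[0,0,0,0,0,0,0.036],[0,0,-0.01,0,0,0,0.036],[0,0,-0.03,0,0,0,0.036],[0,0,-0.04,0,0,0,0.036],[0,0,-0.05,0,0,0,0.036],[0,0,-0.05,0,0,0,0.06],[0,0,0,0,0,0,0.06]]'
python3 go.py 489 190 200 -18
python3 - <<'E'
from h import *
t=cam("top");s=cam("side");cv2.imwrite("pics/n12s.png",s["image"][...,::-1]);cv2.imwrite("pics/n12t.png",t["image"][...,::-1])
yy,xx=np.mgrid[:384,:512]
for d,sd in((t,(156,199)),(s,(233,161))):
    h=cv2.cvtColor(d["image"],cv2.COLOR_RGB2HSV).astype(int)
    blue=((h[...,0]>100)&(h[...,0]<130)&(h[...,1]>80)&(abs(xx-sd[0])<20)&(abs(yy-sd[1])<20)).astype(np.uint8)
    c=[c for c in cv2.findContours(blue,0,1)[0]]
    if c:
        c=max(c,key=cv2.contourArea);w=np.array([onz(d,*a,16)[:2] for a in c[:,0]],np.float32);print("sleeve",len(c),cv2.minAreaRect(w))
for d,sd in((t,(195,150)),(s,(284,159))):
    h=cv2.cvtColor(d["image"],cv2.COLOR_RGB2HSV).astype(int);hue=h[...,0]
    red=(((hue<8)|(hue>170))&(h[...,1]>100)&(h[...,2]>60)&(abs(xx-sd[0])<25)&(abs(yy-sd[1])<18)).astype(np.uint8)
    p=np.argwhere(red)[:,::-1]
    if len(p)>5: w=np.array([onz(d,*q,62)[:2] for q in p],np.float32);print("red",len(p),cv2.minAreaRect(w))
E
```

```text
clock: 17.4
position: [356.2, 304.0, 221.9]
ee_rot: [0.739, -0.673, -0.001, -0.009]
contact_force: [0.2, 1.0, -0.4]
gripper_width: 59.9
grasp_force: 0.0
t 17.4 pos [356.2 304.  221.9] psi -84.7 tilt 0.98 w 59.9 grip 0.0 F [ 0.2  1.  -0.4] q [ 1.06  0.14 -0.42  0.   -0.99 -0.96]
shift now [ 0.1261 -0.1214  0.0217] wz -66.7 shift after turn [0.1615 0.0674 0.0219]
sleeve 24 ((351.39764404296875, 288.94091796875), (23.03778839111328, 41.7021369934082), 2.781136989593506)
red 162 ((489.7152404785156, 189.0511932373047), (38.40888214111328, 63.374839782714844), 71.82986450195312)
red 111 ((489.1520080566406, 190.00735473632812), (32.82545471191406, 62.09754180908203), 72.52960968017578)
```

```bash
python3 - <<'E'
from h import *
s=cam("side");t=cam("top")
import numpy as np
ax=np.array([np.cos(np.radians(95.6)),np.sin(np.radians(95.6))]);c=np.array([354.4,297.5])
for n,d in(("side",s),("top",t)):
  for z in(16,8):
    print(n,z)
    for k in range(-46,48,3):
        p=c+ax*k;u,v=proj(d,[*p,z]);px=cv2.getRectSubPix(d["image"],(1,1),(float(u),float(v)))[0,0]
        print(k,px.tolist(),end=" ")
    print()
E
```

```text
side 16
-46 [122, 98, 63] -43 [90, 71, 47] -40 [61, 54, 40] -37 [56, 53, 47] -34 [62, 60, 56] -31 [76, 72, 65] -28 [77, 74, 72] -25 [58, 62, 77] -22 [39, 50, 81] -19 [26, 39, 78] -16 [19, 35, 78] -13 [19, 39, 85] -10 [19, 40, 88] -7 [21, 40, 87] -4 [25, 44, 89] -1 [28, 46, 90] 2 [28, 47, 91] 5 [21, 43, 90] 8 [18, 40, 87] 11 [45, 60, 94] 14 [82, 89, 107] 17 [114, 117, 122] 20 [129, 127, 123] 23 [111, 106, 98] 26 [93, 83, 71] 29 [76, 68, 57] 32 [63, 58, 52] 35 [64, 62, 58] 38 [95, 90, 87] 41 [114, 108, 105] 44 [111, 106, 103] 47 [106, 104, 103] 
side 8
-46 [56, 46, 32] -43 [55, 43, 26] -40 [75, 57, 33] -37 [110, 84, 53] -34 [116, 89, 59] -31 [80, 64, 48] -28 [55, 48, 44] -25 [59, 55, 51] -22 [68, 64, 59] -19 [85, 77, 71] -16 [91, 85, 81] -13 [63, 67, 84] -10 [37, 47, 84] -7 [25, 39, 79] -4 [19, 36, 77] -1 [20, 36, 80] 2 [23, 39, 85] 5 [24, 40, 87] 8 [20, 35, 85] 11 [22, 39, 88] 14 [20, 41, 89] 17 [17, 39, 88] 20 [19, 39, 88] 23 [45, 60, 98] 26 [98, 104, 118] 29 [126, 124, 122] 32 [111, 107, 100] 35 [94, 89, 77] 38 [81, 74, 64] 41 [78, 73, 65] 44 [77, 74, 71] 47 [79, 75, 77] 
top 16
-46
[... 490 characters left out ...]
116] 35 [126, 125, 116] 38 [127, 125, 116] 41 [127, 125, 117] 44 [125, 123, 115] 47 [126, 123, 115] 
top 8
-46 [115, 113, 106] -43 [116, 115, 108] -40 [116, 114, 106] -37 [117, 114, 107] -34 [118, 115, 107] -31 [119, 117, 109] -28 [119, 118, 109] -25 [121, 119, 110] -22 [121, 118, 109] -19 [120, 119, 111] -16 [120, 118, 110] -13 [118, 115, 108] -10 [119, 116, 108] -7 [119, 117, 110] -4 [122, 119, 112] -1 [119, 117, 109] 2 [112, 110, 100] 5 [100, 98, 89] 8 [79, 75, 70] 11 [64, 57, 51] 14 [55, 47, 43] 17 [55, 49, 42] 20 [59, 51, 46] 23 [69, 64, 58] 26 [86, 83, 77] 29 [105, 102, 94] 32 [118, 115, 108] 35 [124, 121, 114] 38 [125, 123, 116] 41 [125, 124, 117] 44 [126, 125, 117] 47 [127, 125, 116]
```

The eraser looks near the −y end of the tray. I move the arm aside to get a clean top-view profile.

```bash
python3 -m pendant '[[0.042,-0.0125,0,0,0,0,0.06],[0.042,-0.0125,0,0,0,0,0.06],[0.042,-0.0125,0,0,0,0,0.06],[0.042,-0.0125,0,0,0,0,0.06],[0.042,-0.0125,0,0,0,0,0.06],[0.042,-0.0125,0,0,0,0,0.06],[0.042,-0.0125,0,0,0,0,0.06],[0,0,0,0,0,0,0.06]]'>/dev/null
python3 go.py
python3 - <<'E'
from h import *
t=cam("top");im=t["image"]
h=cv2.cvtColor(im,cv2.COLOR_RGB2HSV).astype(int)
yy,xx=np.mgrid[:384,:512];win=(abs(xx-156)<22)&(abs(yy-199)<18)
blue=((h[...,0]>100)&(h[...,0]<130)&(h[...,1]>80)&win).astype(np.uint8)
sat=((h[...,1]>70)&(h[...,2]>60)&(h[...,0]<40)&win).astype(np.uint8)
for n,m,z in(("blue",blue,16),("tray",sat,8)):
    p=np.argwhere(m)[:,::-1];w=np.array([onz(t,*q,z)[:2] for q in p],np.float32);print(n,len(p),cv2.minAreaRect(w))
ax=np.array([np.cos(np.radians(95.6)),np.sin(np.radians(95.6))]);c=np.array([354.4,297.5])
for k in range(-46,48,2):
    u,v=proj(t,[*(c+ax*k),12]);px=cv2.getRectSubPix(im,(1,1),(float(u),float(v)))[0,0];print(k,px.tolist(),end=" ")
a=cv2.resize(im[174:224,131:181,::-1],(400,400),interpolation=cv2.INTER_CUBIC)
b=cv2.resize(im[120:180,165:225,::-1],(400,400),interpolation=cv2.INTER_CUBIC)
cv2.imwrite("pics/g12.png",np.hstack([a,b]))
E
```

```text
t 18.4 pos [467.7  12.1 211.7] psi -85.1 tilt 0.29 w 59.8 grip 0.0 F [-0.2  0.8 -0.4] q [ 0.37  0.16 -0.43  0.   -0.99 -0.29]Traceback (most recent call last):
  File "<stdin>", line 8, in <module>
cv2.error: OpenCV(4.12.0) /io/opencv/modules/imgproc/src/convhull.cpp:143: error: (-215:Assertion failed) total >= 0 && (depth == CV_32F || depth == CV_32S) in function 'convexHull'
```

```bash
python3 -m pendant '[[0.045,0.006,0,0,0,0,0.06],[0.045,0.006,0,0,0,0,0.06],[0.045,0.006,0,0,0,0,0.06],[0.045,0.006,0,0,0,0,0.06],[0.045,0.006,0,0,0,0,0.06],[0.045,0.006,0,0,0,0,0.06],[0.045,0.006,0,0,0,0,0.06],[0,0,0,0,0,0,0.06]]'>/dev/null
python3 go.py
cat > er.py <<'E'
from h import *
t=cam("top");im=t["image"]
h=cv2.cvtColor(im,cv2.COLOR_RGB2HSV).astype(int)
yy,xx=np.mgrid[:384,:512];win=(abs(xx-156)<22)&(abs(yy-199)<18)
blue=((h[...,0]>100)&(h[...,0]<130)&(h[...,1]>80)&win).astype(np.uint8)
sat=((h[...,1]>70)&(h[...,2]>60)&(h[...,0]<40)&win).astype(np.uint8)
for n,m,z in(("blue",blue,16),("tray",sat,8)):
    p=np.argwhere(m)[:,::-1]
    if len(p)>3: w=np.array([onz(t,*q,z)[:2] for q in p],np.float32);print(n,len(p),cv2.minAreaRect(w))
ax=np.array([np.cos(np.radians(95.6)),np.sin(np.radians(95.6))]);c=np.array([354.4,297.5])
for k in range(-46,48,2):
    u,v=proj(t,[*(c+ax*k),12]);px=cv2.getRectSubPix(im,(1,1),(float(u),float(v)))[0,0];print(k,px.tolist(),end=" ")
a=cv2.resize(im[174:224,131:181,::-1],(400,400),interpolation=cv2.INTER_CUBIC)
b=cv2.resize(im[120:180,165:225,::-1],(400,400),interpolation=cv2.INTER_CUBIC)
cv2.imwrite("pics/g12.png",np.hstack([a,b]))
E
python3 er.py
```

```text
t 19.25 pos [ 454.  -304.3  211.9] psi -85.0 tilt 0.19 w 60.0 grip 0.0 F [-0.3  0.9  0.5] q [-0.29  0.29 -0.25  0.   -1.03  0.38]
blue 97 ((353.0981750488281, 289.58905029296875), (22.60723114013672, 34.49253845214844), 7.639598369598389)
tray 229 ((355.3879089355469, 297.0126953125), (45.43766784667969, 79.28401184082031), 5.229727745056152)
-46 [135, 132, 129] -44 [128, 123, 117] -42 [131, 122, 106] -40 [137, 124, 97] -38 [144, 128, 91] -36 [146, 128, 89] -34 [143, 123, 84] -32 [133, 114, 78] -30 [111, 97, 76] -28 [88, 83, 82] -26 [67, 71, 91] -24 [52, 66, 103] -22 [44, 62, 108] -20 [37, 59, 111] -18 [32, 56, 111] -16 [35, 59, 112] -14 [37, 61, 113] -12 [37, 62, 114] -10 [37, 60, 114] -8 [34, 59, 113] -6 [35, 58, 113] -4 [40, 59, 115] -2 [36, 59, 113] 0 [35, 60, 113] 2 [35, 60, 114] 4 [35, 59, 114] 6 [38, 59, 114] 8 [49, 67, 117] 10 [70, 84, 125] 12 [103, 111, 136] 14 [126, 131, 145] 16 [141, 144, 151] 18 [145, 148, 154] 20 [146, 150, 154] 22 [146, 150, 154] 24 [145, 149, 154] 26 [143, 145, 148] 28 [138, 136, 133] 30 [132, 125, 112] 32 [133, 119, 93] 34 [135, 118, 84] 36 [137, 119, 83] 38 [137, 123, 92] 40 [133, 124, 104] 42 [129, 124, 113] 44 [124, 121, 119] 46 [119, 118, 118]
```

The top profile shows the eraser spanning −28 to +29 mm along the tray axis, with rim visible at both ends. It is well centred; only the sleeve is off-centre. Next is the carton, centre (489.4,189.5), closing line 72°.

```bash
python3 -m pendant '[[0,0,0,0,0,-8.4,0.06],[0,0,0,0,0,-8.4,0.06],[0,0,0,0,0,-8.4,0.06],[0,0,0,0,0,-8.4,0.06],[0,0,0,0,0,-8.4,0.06],[0,0,0,0,0,-8.4,0.06],[0,0,0,0,0,-8.4,0.06],[0,0,0,0,0,-8.2,0.06],[0,0,0,0,0,0,0.06]]'>/dev/null
python3 -m pendant '[[-0.0108,-0.0437,0,0,0,0,0.06],[-0.0108,-0.0437,0,0,0,0,0.06],[-0.0108,-0.0437,0,0,0,0,0.06],[-0.0108,-0.0437,0,0,0,0,0.06],[-0.0108,-0.0437,0,0,0,0,0.06],[-0.0108,-0.0437,0,0,0,0,0.06],[-0.0108,-0.0437,0,0,0,0,0.06],[-0.0108,-0.0437,0,0,0,0,0.06],[-0.0108,-0.0437,0,0,0,0,0.06],[-0.0108,-0.0437,0,0,0,0,0.06],[-0.0108,-0.0437,0,0,0,0,0.06],[0,0,0,0,0,0,0.06]]'>/dev/null
python3 -m pendant '[[0,0,0,0,0,0,0.06]]'>/dev/null
python3 go.py 489.4 189.5 69 -18
```

```text
t 21.5 pos [487.  194.1 213.1] psi -17.7 tilt 0.11 w 59.9 grip 0.0 F [-0.2 -0.3  0.1] q [ 0.69  0.25 -0.3  -0.   -1.02  0.57]
shift now [0.0039 0.0035 0.1441] wz 0.3 shift after turn [0.0037 0.0037 0.1441]
```

```bash
python3 -m pendant '[[0.0038,0.0036,0.03,0,0,0.3,0.06],[0,0,0.04,0,0,0,0.06],[0,0,0.03,0,0,0,0.06],[0,0,0,0,0,0,0.06],[0,0,0,0,0,0,0.06],[0,0,0,0,0,0,0.06]]'>/dev/null
python3 go.py 489.4 189.5 69 -18
python3 -m pendant '[[0,0,0.02,0,0,0,0.06],[0,0,0.015,0,0,0,0.06],[0,0,0.008,0,0,0,0.06],[0,0,0,0,0,0,0.06],[0,0,0,0,0,0,0.06],[0,0,0,0,0,0,0.06]]'>/dev/null
python3 go.py 489.4 189.5 69 -18
```

```text
t 22.1 pos [491.7 188.4 115.7] psi -18.1 tilt 0.2 w 59.8 grip 0.0 F [-0.1  0.4  0.2] q [ 0.67  0.37 -0.42  0.   -0.78  0.58]
shift now [-0.0026 -0.0002  0.0467] wz -0.1 shift after turn [-0.0025 -0.0003  0.0467]
t 22.7 pos [491.3 188.5  71.9] psi -18.1 tilt 0.13 w 60.1 grip 0.0 F [0.1 0.2 0.1] q [ 0.68  0.43 -0.46  0.   -0.67  0.58]
shift now [-0.0021 -0.0004  0.0029] wz -0.1 shift after turn [-0.0021 -0.0004  0.0029]
```

```bash
python3 -m pendant '[[-0.002,0,0.002,0,0,0,0.055],[0,0,0,0,0,0,0.05],[0,0,0,0,0,0,0.045],[0,0,0,0,0,0,0.042],[0,0,0,0,0,0,0.039],[0,0,0,0,0,0,0.036],[0,0,0,0,0,0,0.03],[0,0,0,0,0,0,0.028],[0,0,0,0,0,0,0.028]]'
python3 -m pendant '[[0,0,-0.005,0,0,0,0.028],[0,0,-0.01,0,0,0,0.028],[0,0,-0.02,0,0,0,0.028],[0,0,-0.03,0,0,0,0.028],[0,0,-0.03,0,0,0,0.028],[0,0,-0.03,0,0,0,0.028],[0,0,0,0,0,0,0.028],[0,0,0,0,0,0,0.028]]'
python3 go.py 484.4 5.8 120 -94.3
python3 - <<'E'
from h import *
s=cam("side");cv2.imwrite("pics/n14.png",s["image"][...,::-1])
h=cv2.cvtColor(s["image"],cv2.COLOR_RGB2HSV).astype(int);hue=h[...,0]
red=(((hue<8)|(hue>170))&(h[...,1]>100)&(h[...,2]>40)).astype(np.uint8);red[:70]=0;red[200:]=0;red[:,:250]=0;red[:,320:]=0
p=np.argwhere(red)[:,::-1];print(len(p),p.min(0),p.max(0))
z=62+arm.read_state()["position"][2]-70
w=np.array([onz(s,*q,z)[:2] for q in p],np.float32);print(cv2.minAreaRect(w))
br=((hue>9)&(hue<28)&(h[...,1]>80)&(h[...,2]>60)).astype(np.uint8);br[:140]=0;br[190:]=0;br[:,:265]=0;br[:,305:]=0
p=np.argwhere(br)[:,::-1];w=np.array([onz(s,*q,40)[:2] for q in p],np.float32);print("block top+face",len(p),p.min(0),p.max(0),cv2.minAreaRect(w))
top=br*(h[...,2]>95).astype(np.uint8);p=np.argwhere(top)[:,::-1];w=np.array([onz(s,*q,40)[:2] for q in p],np.float32);print("block top",len(p),cv2.minAreaRect(w))
E
```

```text
clock: 23.6
position: [489.3, 189.1, 69.4]
ee_rot: [0.988, -0.157, 0.001, -0.001]
contact_force: [-0.6, 1.7, 5.3]
gripper_width: 36.6
grasp_force: 60.8
clock: 24.4
position: [488.3, 188.4, 194.3]
ee_rot: [0.988, -0.157, -0.0, -0.0]
contact_force: [-0.5, -0.8, -1.7]
gripper_width: 36.6
grasp_force: 60.2
t 24.4 pos [488.3 188.4 194.3] psi -18.1 tilt 0.05 w 36.6 grip 60.2 F [-0.5 -0.8 -1.7] q [ 0.68  0.27 -0.33 -0.   -0.97  0.58]
shift now [0.053  0.1748 0.0741] wz 76.2 shift after turn [ 0.1824 -0.0098  0.0743]
65 [253  92] [296 123]
((488.5279541015625, 282.46490478515625), (64.2427978515625, 232.31163024902344), 0.2597312331199646)
block top+face 130 [276 157] [290 180] ((480.3750915527344, 165.88157653808594), (120.30955505371094, 42.8060302734375), 68.74305725097656)
block top 80 ((494.5393981933594, 188.9899139404297), (66.96675109863281, 33.16069412231445), 68.74303436279297)
```

Carton gripped (36.6 mm) centrally. I turn and carry it to the wide tray.

```bash
python3 -m pendant '[[0,0,0,0,0,8.5,0.028],[0,0,0,0,0,8.5,0.028],[0,0,0,0,0,8.5,0.028],[0,0,0,0,0,8.5,0.028],[0,0,0,0,0,8.5,0.028],[0,0,0,0,0,8.5,0.028],[0,0,0,0,0,8.5,0.028],[0,0,0,0,0,8.5,0.028],[0,0,0,0,0,8.2,0.028],[0,0,0,0,0,0,0.028]]'>/dev/null
python3 -m pendant '[[0.0365,-0.002,0,0,0,0,0.028],[0.0365,-0.002,0,0,0,0,0.028],[0.0365,-0.002,0,0,0,0,0.028],[0.0365,-0.002,0,0,0,0,0.028],[0.0365,-0.002,0,0,0,0,0.028],[0,0,0,0,0,0,0.028],[0,0,0.04,0,0,0,0.028],[0,0,0.04,0,0,0,0.028],[0,0,0.03,0,0,0,0.028],[0,0,0,0,0,0,0.028],[0,0,0,0,0,0,0.028]]'>/dev/null
python3 go.py 484.4 5.8 36 -94.3
python3 - <<'E'
from h import *
s=cam("side");im=s["image"];cv2.imwrite("pics/n15.png",im[...,::-1])
h=cv2.cvtColor(im,cv2.COLOR_RGB2HSV).astype(int);hue=h[...,0]
yy,xx=np.mgrid[:384,:512];win=(abs(xx-304)<30)&(yy>150)&(yy<225)
red=(((hue<8)|(hue>170))&(h[...,1]>100)&(h[...,2]>40)&win)
p=np.argwhere(red)[:,::-1];z=arm.read_state()["position"][2]-69.3+62
w=np.array([onz(s,*q,z)[:2] for q in p],np.float32);print(len(p),z,cv2.minAreaRect(w))
E
```

```text
t 26.55 pos [485.3   6.2  83.7] psi -94.1 tilt 0.09 w 36.6 grip 60.4 F [0.8 0.5 0. ] q [ 0.35  0.36 -0.55  0.   -0.66 -0.42]
shift now [0.0004 0.0008 0.0477] wz 0.2 shift after turn [0.0004 0.0009 0.0477]
128 77.45664458220293 ((485.92852783203125, 3.788494110107422), (63.466392517089844, 37.29052734375), 79.390625)
```

```bash
python3 -m pendant '[[0,0.001,0.02,0,0,0,0.028],[0,0,0.015,0,0,0,0.028],[0,0,0.008,0,0,0,0.028],[0,0,0.004,0,0,0,0.028],[0,0,0,0,0,0,0.028],[0,0,0,0,0,0,0.028]]'
python3 -m pendant '[[0,0,0.001,0,0,0,0.028],[0,0,0.001,0,0,0,0.028],[0,0,0,0,0,0,0.028],[0,0,0,0,0,0,0.028]]'
```

```text
clock: 27.2
position: [484.9, 6.2, 37.7]
ee_rot: [-0.68, 0.733, -0.0, 0.001]
contact_force: [-0.2, -0.2, -0.9]
gripper_width: 36.9
grasp_force: 60.4
clock: 27.6
position: [484.2, 6.0, 34.9]
ee_rot: [-0.68, 0.733, -0.0, 0.0]
contact_force: [-0.2, 0.2, -0.8]
gripper_width: 36.5
grasp_force: 60.4
```

```bash
python3 -m pendant '[[0,0,0.001,0,0,0,0.028],[0,0,0,0,0,0,0.036],[0,0,0,0,0,0,0.042],[0,0,0,0,0,0,0.047],[0,0,0,0,0,0,0.05],[0,0,-0.01,0,0,0,0.05],[0,0,-0.03,0,0,0,0.05],[0,0,-0.05,0,0,0,0.05],[0,0,-0.05,0,0,0,0.07],[0,0,-0.04,0,0,0,0.07],[0,0,0,0,0,8,0.07],[0,0,0,0,0,8,0.07]]'>/dev/null
python3 -m pendant '[[0.045,0,0,0,0,0,0.07],[0.045,0,0,0,0,0,0.07],[0.045,0,0,0,0,0,0.07],[0.045,0,0,0,0,0,0.07],[0.045,0,0,0,0,0,0.07],[0.045,0,0,0,0,0,0.07],[0,0,0,0,0,0,0.07]]'>/dev/null
python3 go.py 489 190 150 -111
python3 - <<'E'
from h import *
t=cam("top");s=cam("side")
yy,xx=np.mgrid[:384,:512]
for d,sd,bl in((t,(258,158),(197,152)),(s,(304,210),(283,165))):
    h=cv2.cvtColor(d["image"],cv2.COLOR_RGB2HSV).astype(int);hue=h[...,0]
    red=(((hue<8)|(hue>170))&(h[...,1]>100)&(h[...,2]>40)&(abs(xx-sd[0])<25)&(abs(yy-sd[1])<22))
    p=np.argwhere(red)[:,::-1]
    if len(p)>5: w=np.array([onz(d,*q,26)[:2] for q in p],np.float32);print("carton",len(p),cv2.minAreaRect(w))
    wood=((hue>9)&(hue<28)&(h[...,1]>70)&(h[...,2]>60)).astype(np.uint8)
    try: print("tray",rect(d,wood,sd,8))
    except Exception as e: print(e)
    b=wood*((abs(xx-bl[0])<22)&(abs(yy-bl[1])<22)); v=h[...,2][b>0]
    print("block V",np.percentile(v,[5,25,50,75,95]))
    for th in(60,90,100,110):
        p=np.argwhere((b>0)&(h[...,2]>th))[:,::-1]
        if len(p)>5: w=np.array([onz(d,*q,40)[:2] for q in p],np.float32);print(" block th",th,len(p),cv2.minAreaRect(w))
a=cv2.resize(t["image"][125:185,170:280,::-1],(800,436),interpolation=cv2.INTER_CUBIC);cv2.imwrite("pics/g16.png",a)
E
```

```text
t 29.5 pos [ 388.5 -250.7  214.5] psi -110.6 tilt 0.03 w 70.1 grip 0.0 F [-0.1  1.3  0. ] q [-0.22  0.15 -0.44  0.   -0.99 -0.14]
shift now [-0.4479  0.0614  0.0643] wz 0.4 shift after turn [-0.4475  0.0641  0.0645]
carton 69 ((492.5794677734375, 15.969078063964844), (35.02394485473633, 19.459613800048828), 89.9610366821289)
tray (array([503.2,  23.5], dtype=float32), [29.7, 50.5], 90.0)
block V [127.7  129.75 131.5  138.   138.  ]
 block th 60 8 ((519.7005004882812, 203.54141235351562), (14.701300621032715, 3.2634048461914062), 89.97230529785156)
 block th 90 8 ((519.7005004882812, 203.54141235351562), (14.701300621032715, 3.2634048461914062), 89.97230529785156)
 block th 100 8 ((519.7005004882812, 203.54141235351562), (14.701300621032715, 3.2634048461914062), 89.97230529785156)
 block th 110 8 ((519.7005004882812, 203.54141235351562), (14.701300621032715, 3.2634048461914062), 89.97230529785156)
carton 47 ((482.9836730957031, 5.038505554199219), (64.05419158935547, 35.123836517333984), 89.07759857177734)
tray (array([496.3, -26.4], dtype=float32), [41.8, 80.0], 40.4)
block V [ 63.  67. 152. 156. 158.]
 block th 60 309 ((480.79510498046875, 166.9612579345703), (117.99256896972656, 42.8060302734375), 68.74305725097656)
 block th 90 189 ((489.4671630859375, 189.25344848632812), (70.15350341796875, 42.8060302734375), 68.74305725097656)
 block th 100 188 ((489.8997497558594, 190.3654022216797), (67.7671127319336, 42.8060302734375), 68.74305725097656)
 block th 110 188 ((489.8997497558594, 190.3654022216797), (67.7671127319336, 42.8060302734375), 68.74305725097656)
```

Carton sits at (483,5), flat at the expected size within the tray. The block's top is at (489.6,189.8), 68×43 mm, long axis 68.7°, and it has not shifted. I go to grasp the block.

```bash
python3 -m pendant '[[0,0,0,0,0,0.6,0.07],[-0.0447,0.0065,0,0,0,0,0.07],[-0.0447,0.0065,0,0,0,0,0.07],[-0.0447,0.0065,0,0,0,0,0.07],[-0.0447,0.0065,0,0,0,0,0.07],[-0.0447,0.0065,0,0,0,0,0.07],[-0.0447,0.0065,0,0,0,0,0.07],[-0.0447,0.0065,0,0,0,0,0.07],[-0.0447,0.0065,0,0,0,0,0.07],[-0.0447,0.0065,0,0,0,0,0.07],[-0.0447,0.0065,0,0,0,0,0.07]]'>/dev/null
python3 -m pendant '[[0,0,0.04,0,0,0,0.07],[0,0,0.04,0,0,0,0.07],[0,0,0.03,0,0,0,0.07],[0,0,0,0,0,0,0.07],[0,0,0,0,0,0,0.07]]'>/dev/null
python3 go.py 489.6 189.8 40 -111.3
```

```text
t 31.2 pos [489.1 194.8 104.4] psi -110.7 tilt 0.03 w 69.9 grip 0.0 F [-0.3 -0.1  0.6] q [ 0.69  0.39 -0.43  0.   -0.76 -1.05]
shift now [ 0.0045 -0.0022  0.0644] wz 0.6 shift after turn [ 0.0045 -0.0022  0.0644]
```

```bash
python3 -m pendant '[[0.0045,-0.0022,0.0,0,0,0.6,0.07],[0,0,0.025,0,0,0,0.07],[0,0,0.02,0,0,0,0.07],[0,0,0.012,0,0,0,0.07],[0,0,0.007,0,0,0,0.07],[0,0,0,0,0,0,0.07],[0,0,0,0,0,0,0.07]]'
python3 go.py 489.6 189.8 40 -111.3
python3 -m pendant '[[0,0,0,0,0,0,0.062],[0,0,0,0,0,0,0.056],[0,0,0,0,0,0,0.051],[0,0,0,0,0,0,0.047],[0,0,0,0,0,0,0.044],[0,0,0,0,0,0,0.04],[0,0,0,0,0,0,0.036],[0,0,0,0,0,0,0.035],[0,0,0,0,0,0,0.035]]'
python3 -m pendant '[[0,0,-0.005,0,0,0,0.035],[0,0,-0.01,0,0,0,0.035],[0,0,-0.03,0,0,0,0.035],[0,0,-0.03,0,0,0,0.035],[0,0,-0.03,0,0,0,0.035],[0,0,-0.01,0,0,0,0.035],[0,0,0,0,0,0,0.035],[0,0,0,0,0,0,0.035]]'
python3 go.py 475.2 -193.2 110 -84.6
```

```text
clock: 31.9
position: [490.2, 188.9, 40.7]
ee_rot: [-0.563, 0.826, -0.0, 0.001]
contact_force: [0.5, -0.6, -0.3]
gripper_width: 70.1
grasp_force: 0.0
t 31.9 pos [490.2 188.9  40.7] psi -111.5 tilt 0.1 w 70.1 grip 0.0 F [ 0.5 -0.6 -0.3] q [ 0.68  0.48 -0.49  0.   -0.6  -1.05]
shift now [-0.0006  0.0009  0.0007] wz -0.2 shift after turn [-0.0006  0.0008  0.0007]
clock: 32.8
position: [490.0, 188.8, 40.5]
ee_rot: [-0.563, 0.826, -0.0, 0.001]
contact_force: [0.3, -0.7, 5.0]
gripper_width: 44.1
grasp_force: 61.9
clock: 33.6
position: [488.6, 188.1, 153.8]
ee_rot: [-0.563, 0.827, 0.0, -0.001]
contact_force: [-0.4, -0.7, -1.7]
gripper_width: 43.8
grasp_force: 61.3
t 33.6 pos [488.6 188.1 153.8] psi -111.5 tilt 0.12 w 43.8 grip 61.3 F [-0.4 -0.7 -1.7] q [ 0.68  0.32 -0.38 -0.   -0.88 -1.05]
shift now [ 0.3596 -0.1273  0.0441] wz -26.9 shift after turn [0.3783 0.0493 0.0438]
```

```bash
python3 -m pendant '[[0,0,0,0,0,-6.7,0.035],[0,0,0,0,0,-6.7,0.035],[0,0,0,0,0,-6.7,0.035],[0,0,0,0,0,-6.8,0.035],[0,0,0,0,0,0,0.035],[0,0,0,0,0,0,0.035]]'>/dev/null
python3 -m pendant '[[0.042,0.0055,0,0,0,0,0.035],[0.042,0.0055,0,0,0,0,0.035],[0.042,0.0055,0,0,0,0,0.035],[0.042,0.0055,0,0,0,0,0.035],[0.042,0.0055,0,0,0,0,0.035],[0.042,0.0055,0,0,0,0,0.035],[0.042,0.0055,0,0,0,0,0.035],[0.042,0.0055,0,0,0,0,0.035],[0.042,0.0055,0,0,0,0,0.035],[0,0,0,0,0,0,0.035],[0,0,0,0,0,0,0.035]]'>/dev/null
python3 -m pendant '[[0,0,0.03,0,0,0,0.035],[0,0,0.02,0,0,0,0.035],[0,0,0,0,0,0,0.035],[0,0,0,0,0,0,0.035]]'>/dev/null
python3 go.py 475.2 -193.2 46 -84.6
```

```text
t 35.7 pos [ 476.5 -191.6  105. ] psi -84.5 tilt 0.03 w 44.1 grip 61.4 F [-0.1 -0.2 -0.4] q [-0.07  0.37 -0.46  0.   -0.74  0.16]
shift now [0.0014 0.0014 0.059 ] wz 0.1 shift after turn [0.0014 0.0014 0.059 ]
```

```bash
python3 -m pendant '[[0.0014,0.0014,0.02,0,0,0,0.035],[0,0,0.02,0,0,0,0.035],[0,0,0.011,0,0,0,0.035],[0,0,0,0,0,0,0.035],[0,0,0,0,0,0,0.035]]'
python3 - <<'E'
from h import *
t=cam("top");s=cam("side")
a=cv2.resize(t["image"][130:190,296:356,::-1],(400,400),interpolation=cv2.INTER_CUBIC);b=cv2.resize(s["image"][220:300,294:374,::-1],(400,400),interpolation=cv2.INTER_CUBIC)
cv2.imwrite("pics/g20.png",np.hstack([a,b]))
E
```

```text
clock: 36.2
position: [475.7, -193.9, 54.7]
ee_rot: [0.74, -0.672, 0.001, -0.0]
contact_force: [1.3, -0.4, -0.7]
gripper_width: 44.0
grasp_force: 61.4
```

View pics/g20.png

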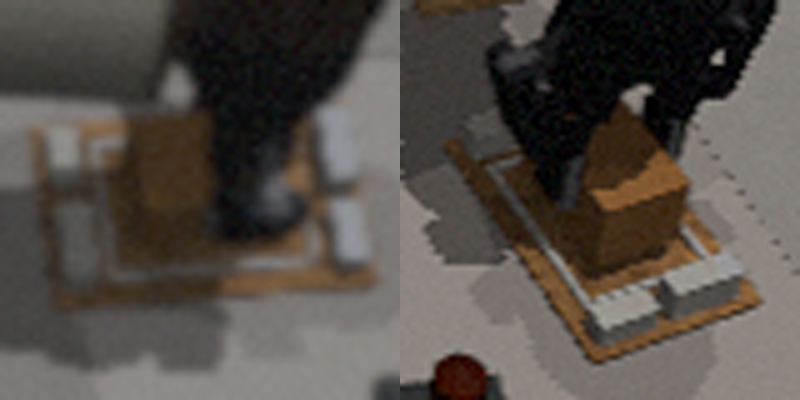

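The block hangs aligned within the kerb: its near bottom edge runs (600,275)–(680,250), inside the near kerb at about (600,300). I lower, release and withdraw.

```bash
python3 -m pendant '[[0,0,0.005,0,0,0,0.035],[0,0,0.003,0,0,0,0.035],[0,0,0.001,0,0,0,0.035],[0,0,0,0,0,0,0.035],[0,0,0,0,0,0,0.035],[0,0,0,0,0,0,0.035]]'
python3 go.py 475.2 -193.2 44.5 -84.6
```

```text
clock: 36.9
position: [474.8, -194.0, 44.9]
ee_rot: [0.74, -0.673, 0.0, -0.0]
contact_force: [0.4, -0.1, -1.4]
gripper_width: 44.1
grasp_force: 61.4
t 36.9 pos [ 474.8 -194.    44.9] psi -84.6 tilt 0.0 w 44.1 grip 61.4 F [ 0.4 -0.1 -1.4] q [-0.07  0.46 -0.52  0.   -0.6   0.17]
shift now [-0.0007 -0.0004  0.0004] wz 0.0 shift after turn [-0.0007 -0.0004  0.0004]
```

```bash
python3 -m pendant '[[0,0,0,0,0,0,0.05],[0,0,0,0,0,0,0.056],[0,0,0,0,0,0,0.062],[0,0,0,0,0,0,0.062],[0,0,-0.01,0,0,0,0.062],[0,0,-0.03,0,0,0,0.062],[0,0,-0.05,0,0,0,0.062],[0,0,-0.05,0,0,0,0.062],[0,0,-0.04,0,0,0,0.062],[0,0,0,0,0,0,0.062]]'
python3 -m pendant '[[-0.045,0,0,0,0,0,0.062],[-0.045,0,0,0,0,0,0.062],[-0.045,0,0,0,0,0,0.062],[-0.045,0,0,0,0,0,0.062],[-0.045,0,0,0,0,0,0.062],[-0.045,0,0,0,0,0,0.062],[-0.045,0,0,0,0,0,0.062],[-0.045,0,0,0,0,0,0.062],[-0.045,0,0,0,0,0,0.062],[0,0,0,0,0,0,0.062],[0,0,0,0,0,0,0.062]]'>/dev/null
python3 go.py
python3 - <<'E'
from h import *
t=cam("top");s=cam("side")
yy,xx=np.mgrid[:384,:512]
def mr(n,d,m,z):
    p=np.argwhere(m)[:,::-1]
    if len(p)>5: w=np.array([onz(d,*q,z)[:2] for q in p],np.float32);c,sz,a=cv2.minAreaRect(w);print(n,len(p),np.round(c,1),np.round(sz,1),round(a,1))
    else: print(n,"hidden")
for nm,d,S in(("top",t,((326,157),(367,198),(258,158),(156,199))),("side",s,((334,255),(303,308),(304,210),(233,161)))):
    h=cv2.cvtColor(d["image"],cv2.COLOR_RGB2HSV).astype(int);H,Sa,V=h[...,0],h[...,1],h[...,2]
    win=lambda c,r:(abs(xx-c[0])<r)&(abs(yy-c[1])<r)
    br=(H>9)&(H<28)&(Sa>70)
    print(nm)
    for th in(100,130,150): mr(f"block top V>{th}",d,br&(V>th)&win(S[0],16),44)
    mr("stamp foot",d,br&(V>60)&win(S[1],20),22)
    mr("carton",d,((H<8)|(H>170))&(Sa>100)&(V>40)&win(S[2],24),26)
    mr("sleeve",d,(H>100)&(H<130)&(Sa>80)&win(S[3],20),16)
    lab,st=cv2.connectedComponentsWithStats((br&(V>60)&win(S[0],16)).astype(np.uint8))[1:3];print(st[1:].tolist())
E
```

```text
clock: 37.9
position: [478.0, -194.8, 232.4]
ee_rot: [0.74, -0.672, 0.006, -0.004]
contact_force: [0.3, -0.4, 0.3]
gripper_width: 61.8
grasp_force: 0.0
t 39.0 pos [435.8 209.8 224.5] psi -84.4 tilt 0.07 w 62.0 grip 0.0 F [ 0.3 -0.9  1.3] q [ 0.79  0.17 -0.38 -0.   -1.02 -0.69]
top
block top V>100 444 [ 461.8 -187.5] [90.5 82.1] 89.9
block top V>130 284 [ 478.  -186.9] [45.2 78.9] 5.2
block top V>150 hidden
stamp foot 147 [ 351.7 -304.9] [52.2 31.2] 77.7
carton 149 [483.    3.4] [61.9 38.2] 83.6
sleeve hidden
[[311, 146, 31, 24, 492], [311, 171, 2, 2, 3], [315, 170, 27, 3, 47]]
side
block top V>100 445 [ 468.6 -201.7] [98.7 66.5] 63.6
block top V>130 383 [ 469.3 -200.4] [95.8 66.3] 63.6
block top V>150 hidden
stamp foot 183 [ 352.3 -294.7] [77.2 28.3] 82.0
carton 155 [482.2   5.3] [62.8 38.6] 84.7
sleeve 52 [351.9 288.9] [22.9 42.2] 1.2
[[319, 240, 31, 26, 450], [319, 261, 2, 2, 2], [349, 262, 1, 1, 1], [321, 264, 5, 7, 9], [345, 264, 1, 1, 1], [319, 266, 4, 5, 12], [334, 267, 2, 4, 4], [337, 266, 2, 2, 2], [341, 267, 1, 1, 1], [343, 267, 1, 2, 2], [348, 267, 2, 4, 7], [336, 270, 1, 1, 1], [341, 270, 1, 1, 1]]
```

```bash
python3 -c "
from bench import arm
print(arm.job_done())"
```

```text
the job is handed in; nothing more can be done
None
```

The job is handed in at about 39 s: stamp, eraser, carton and block each set on their places in order. Camera measurements show the stamp, eraser and carton centred in theirs; the block's final position rests on its release pose, because the cork board spoilt its last measurement, and no verdict came back.

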